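# Fit and hold the set-screw collar on the rotator shaft

## Task

On the specimen rotator (the white drive unit), pinch the upright shaft between the fingers, feel for its set-screw flat, and, pinching it on the flat, turn the shaft until the flat faces squarely to the front of the unit, over the black pointer. Then pick up the collar with the set-screw, lower it over the shaft with its screw towards the flat, and finish holding it there level, around the middle of the flat and clear of the bearing below, pressing the screw tip lightly back against the flat as if for a colleague to tighten it: do not let go. Leave the shaft's flat facing the pointer and leave everything else on the bench where it is.

Things in the scene. Friction and masses are not known exactly. Their poses are not given: they have to be found in the camera images.
- unit: white drive unit, fixed to the bench (all sizes in mm). Origin on the bench surface, on the shaft's vertical axis; z up; its front is its own -x side, which looks away from the robot (the motor end is nearer the robot). Housing 190 (x -65 to +125) by 110 (y), 50 high; a black motor block on its back end (x +78 to +122, 80 wide) reaches 80 above the bench
- bearing (a point): centre of the top face of the dark round bearing boss (diameter 52) around the shaft's foot, 58 above the bench, on the shaft's axis
- pointer (a point): inner end of the flat black pointer strip (34 long, 5 wide) on top of the housing, in front of the boss, 29 from the shaft's axis towards the unit's front (-x)
- shaft: upright steel D-shaft, turns about its axis with light friction (0.06 N m) and stays where left. Origin on its axis at the bearing face; 64 high, top 122 above the bench, top edge chamfered 2. Diameter 30, one flat on its own -x side: 25 across flat and back, 30 elsewhere. Flat faces the pointer when shaft x is parallel to unit x; at the start it is 0.5 to 1.45 rad anticlockwise of that
- flat: the flat ground face of the shaft, 21 wide, 56 high, from 6 above the bearing face to the chamfer. Turns with the shaft. Origin in the middle of the face, 92 above the bench and 10 from the shaft's axis; its own -x axis points out of the face
- plate: low white plate with a metal centre, fixed to the bench, 260 (x) by 280 (y), 16 high; the collar, the spacer and the dish lie on it in any order. Origin: centre of its underside
- collar: loose aluminium collar, outer diameter 58, bore 35, height 24, 90 to 160 g, lying flat on the white plate. Origin: centre of its underside; z up. Its dark set-screw goes through the wall on the collar's own -x side at half height; the collar passes over the shaft only with the screw over the flat (within about 12 degrees). Easily gripped from above across its y axis, beside the screw
- screw_head (a point): outer end of the set-screw's round head (diameter 13), 36.5 from the collar's axis on its -x side, 12 above its underside
- screw_tip (a point): centre of the set-screw's tip inside the collar's bore, 11.2 from the collar's axis on its -x side, 12 above its underside. Tip diameter 8. With collar and shaft centred the tip stops 1.2 short of the flat: move the collar 1.2 towards the unit's back (unit +x) to touch it
- spacer: plain aluminium ring without screw, outer diameter 42, bore 24, height 12; lies on the white plate; not needed. Origin: centre of its underside (sizes in mm)
- dish: closed clear round dish, diameter 60, height 16, lies on the white plate; not needed. Origin: centre of its underside (sizes in mm)
- hex_key: dark steel L-shaped key, 90 by 36, 6 thick, lying on the bench; not needed. Origin under the middle of the long leg (sizes in mm)
- screwdriver: screwdriver, 150 long, lying on the bench; not needed (sizes in mm)
- bottle: white bottle, diameter 52, height 90; not needed. Origin: centre of its underside (sizes in mm)
- jar: amber jar, diameter 56, height 70; not needed. Origin: centre of its underside (sizes in mm)
- slide_box: grey box 100 by 75 by 35; not needed. Origin: centre of its underside (sizes in mm)
- beaker: open glass beaker, diameter 60, height 85; not needed. Origin: centre of its underside (sizes in mm)
Things that resemble listed ones, but are neither listed nor needed, are in the scene too. What is shaped like the collar but purple or red is not meant. Leave any pink look-alike of the unit alone.

How it is judged:
By the outcome, as a careful person would: the job done as asked, in the order asked, and still so for the second after the job is handed in, while the arm keeps its last pose, push and grip.
It also fails if it takes over 61 s, if anything falls off the work surface, if the arm or the gripper's body presses on something with over 40 N, if the wrist force passes 120 N, or if a joint passes its speed limit or range.

## Robot

A 6-joint arm with a two-finger parallel gripper is mounted at the origin on the work surface. World frame = base frame: x ahead of the robot, y to its left, z up, the work surface at z = 0. Lengths are in mm, angles in rad, forces in N, time in s.
With the tool pointing down it reaches from about 275 to 875 mm from the base axis. Payload 12.5 kg.
Tool frame: the origin (TCP) lies at the very end of the fingers, on their centre line; the grasp point (between the pads) lies 19 mm behind it; y points along the fingers, x is the direction in which the jaws open and shut, and the axes are right-handed (so a half turn about y gives the same grasp; the last joint's range is limited). The gripper opens to 85 mm and grips with 20 to 120 N. Pads are 22 mm wide; open, the fingers measure 114 mm over their backs; the gripper's body (76 mm by 85 mm) begins 54 mm behind the grasp point. The pads swing forward as they close: fully open they stand 13 mm farther back than shut.
Start: joints at [-0.085, 0.351, 1.652, -0, 1.139, -0.085], TCP at [549.986, 0.027, 193.09] pointing down, gripper open.
Joint ranges: [-2.75, 2.75], [-0.79, 2.1], [0.01, 2.65], [-1.57, 4.71], [0.07, 3.14], [-2.87, 2.87]. Speed limits (rad/s): [2.22, 2.22, 2.79, 3.14, 3.14, 3.14].

## Interface

Orientations are given as a rotation vector (axis times angle).
In Python, from cell import * gives the robot as it stands.
- The arm moves only by the shell command python3 -m inch 'ROWS'. ROWS is JSON, a list of rows, each a list of 7 numbers: the shift along the tool's x, y, z in mm, then the turn, a rotation vector about the tool's x, y, z in degrees, then the opening, from 0 (shut) to 1 (fully open). In form: [[tx, ty, tz, wx, wy, wz, hand], ...]. A call has 1 to 8 rows; each row shifts and turns the pose as measured when the row begins, along the tool's axes as they then stand; what a row does not reach is not made up. A row lasts 1/12 s, in which the tool goes at most 41.7 mm and 7.16 degrees, less where a joint would pass 70% of its speed; a pose out of reach is approached as far as the arm can. A call is refused whole if a number of a shift passes 41.7 or a number of a turn 7.16, either way. A call with a gripper value outside its range is refused whole. The fingers move at their own pace and stop on an object; the grip force is fixed at half the most. Time passes only in rows, so rows that do not move let the fingers close. It gives the time, the measured TCP pose, the force and the opening at its end, in the units of the state.
- read_state(): the state, without advancing time (a new reading comes with each control period).
- read_camera(name): name is "scene" or "side" or "wrist"; returns (picture, depth): 480x640x3 uint8, blue, green, red; 480x640 float32, mm along the optical axis (not along the pixel's ray), 0 where there is no reading.
- camera_model(name): a dict with "vertical_fov" (degrees; the focal length in pixels is half the picture's height over the tangent of half this angle, whatever the lens; pixels are square), "cx", "cy" (the principal point, pixels), "rvec" (rotation vector, rad) and "tvec" (3), from world to camera coordinates, as OpenCV has them. Camera axes: x right, y down, z forward; pixel columns grow to the right and rows downward; lengths in mm; the calibration is good to about 2 mm. A picture is of the moment at which its call begins: read the wrist's pose just before it. camera_model takes no time and is no camera call; for the wrist camera it gives the pose at the moment of the call.
- hand_in(): hands the job in, once; it reports no verdict.
Trained networks look in the newest picture that a camera, given by its name, has taken for a name from the list of things; names that differ only in an ending like _2 or _b are one class to them, and where a whole thing is asked for, a point or a joint stands for the part that bears it (a point fixed in the world has none). Each returns a list of dicts, best first, with "confidence" (0 to 1); they miss things now and then, are a little off and sometimes report something else, mostly with a low value. They report only what shows in the picture. A call takes as long as a camera call. They do not tell look-alikes from the thing itself.
- find_in(name, camera): "point" ([row, column] in pixels, amid what is visible of it).
The state is a dict: "time": time; "qpos": joint angles; "qd": joint speeds; "effort": joint torques, N m; "tcp_pos": TCP position; "tcp_rot": TCP orientation; "contact_force": force on the tool from outside, world axes, zero at the start; "ft_torque": the same for the moment, N m; "finger_gap": opening from 0.0 (shut) to 1.0 (fully open).
Only numpy, scipy, OpenCV 4.12 (cv2) and the standard library are available. Lean on these libraries where they do the work, as an engineer would, in place of code of your own. Each camera call takes 0.05 s, during which the arm holds its last target.

## Working session

There is one attempt and no reset: what is moved stays moved. The work goes in short steps, Python scripts to look and compute and a shell command to move; the robot and the scene stay as the last step left them, time stands still between calls to the robot, and variables do not carry over. Pictures are saved under pics/ and viewed, and the job is handed in when it is done.

```bash
ls; mkdir -p pics
python3 - <<'E'
from cell import *
import cv2
s=read_state();print(s)
for n in ("scene","side","wrist"):
    p,d=read_camera(n);cv2.imwrite(f"pics/{n}0.png",p);print(n,camera_model(n))
E
```

```text
pics
{'time': 0.0, 'qpos': array([-8.45884432e-02,  3.51236253e-01,  1.65241627e+00,  1.50294251e-05,
        1.13909729e+00, -8.45955687e-02]), 'qd': array([-0.00011999, -0.00232856,  0.00175195, -0.00142032, -0.00030355,
       -0.00076988]), 'effort': array([ 1.33101348e-03, -5.06107914e+01, -2.91406649e+01,  6.01447425e-06,
        4.57781483e-03,  4.96419239e-05]), 'tcp_pos': array([5.49630098e+02, 6.74482022e-02, 1.92561409e+02]), 'tcp_rot': array([-1.57068477e+00,  9.04010322e-04,  9.05312562e-04]), 'contact_force': array([ 0.97526833, -0.40068172, -0.24886731]), 'ft_torque': array([ 0.03354598,  0.08456894, -0.02984676]), 'finger_gap': 0.9994230121091855}
scene {'vertical_fov': 53.26326820362033, 'cx': 329.34995254267585, 'cy': 237.93898258548447, 'rvec': array([ 2.19827761,  1.21436253, -0.40832244]), 'tvec': array([-400.56719342, -213.81436402, 1468.18883674])}
side {'vertical_fov': 52.876385178135756, 'cx': 321.14322764200125, 'cy': 238.91580714617058, 'rvec': array([ 0.51703465, -2.77607336,  1.0873718 ]), 'tvec': array([ 541.49186173,  128.62956181, 1174.0094946 ])}
wrist {'vertical_fov': 64.72677232252512, 'cx': 318.3446908905787, 'cy': 231.67467848212772, 'rvec': array([-2.80664121e+00,  3.25844026e-04,  8.71284590e-04]), 'tvec': array([-550.63117294,  -41.28070087,  380.00814233])}
```

View images.

View pics/scene0.png

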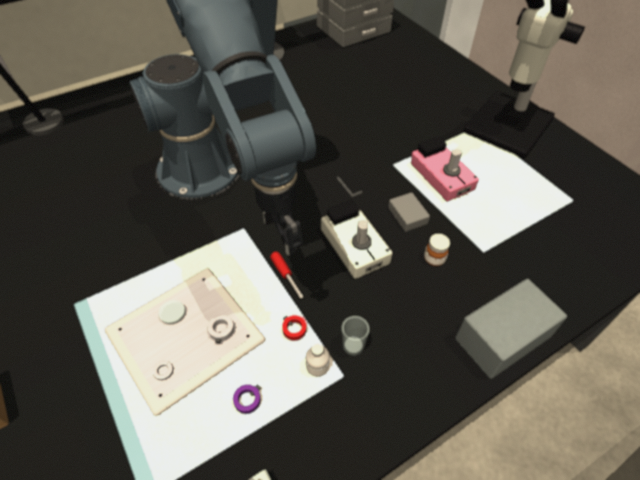

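View pics/side0.png

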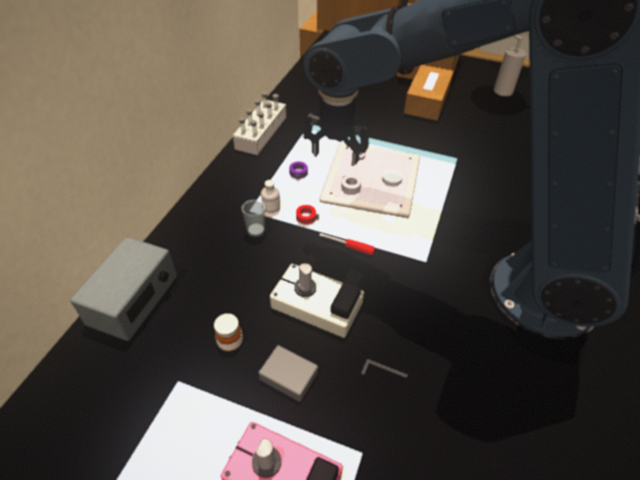

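View pics/wrist0.png

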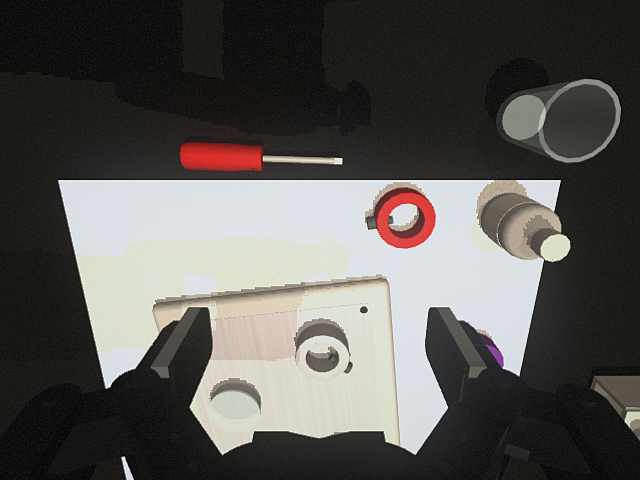

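```bash
cat > h.py <<'E'
from cell import *
import cv2, numpy as np
from scipy.spatial.transform import Rotation as R
def K(m): 
    f=240/np.tan(np.radians(m["vertical_fov"]/2)); return f,m["cx"],m["cy"]
def cloud(d,m):
    f,cx,cy=K(m); v,u=np.mgrid[0:480,0:640]
    P=np.stack([(u-cx)/f*d,(v-cy)/f*d,d],-1).reshape(-1,3)
    Rm=R.from_rotvec(m["rvec"]).as_matrix()
    W=(P-m["tvec"])@Rm
    W[d.reshape(-1)<=0]=np.nan
    return W.reshape(480,640,3)
def ray(pt,m,z):
    f,cx,cy=K(m); Rm=R.from_rotvec(m["rvec"]).as_matrix()
    c=-Rm.T@m["tvec"]; r=Rm.T@np.array([(pt[1]-cx)/f,(pt[0]-cy)/f,1.])
    return c+r*(z-c[2])/r[2]
def proj(X,m):
    f,cx,cy=K(m); Rm=R.from_rotvec(m["rvec"]).as_matrix()
    p=np.atleast_2d(X)@Rm.T+m["tvec"]; return np.c_[p[:,0]/p[:,2]*f+cx,p[:,1]/p[:,2]*f+cy]
def fit_circle(x,y):
    A=np.c_[2*x,2*y,np.ones_like(x)]; s=np.linalg.lstsq(A,x*x+y*y,rcond=None)[0]
    return s[0],s[1],np.sqrt(s[2]+s[0]**2+s[1]**2)
E
python3 - <<'E'
from h import *
for n in ("scene","side","wrist"):
    m=camera_model(n); Rm=R.from_rotvec(m["rvec"]).as_matrix(); print(n,"campos",-Rm.T@m["tvec"])
z=dict(bearing=58,pointer=50,shaft=100,collar=40,screw_head=28,plate=16)
for n in ("scene","side"):
    m=camera_model(n)
    for t in ("bearing","pointer","shaft","collar","screw_head","plate","unit"):
        if n!="scene" and t in("plate","unit"): continue
        for r in find_in(t,n)[:4]:
            print(n,t,r["point"],round(r["confidence"],2),ray(r["point"],m,z.get(t,40)).round())
print(read_state()["time"])
E
```

```text
scene campos [1122.74927369 -257.8004719  1017.21290993]
side campos [273.23691783 851.97552628 942.09160024]
wrist campos [550.86983273  85.75037628 372.14818751]
scene bearing [169.5, 444.3] 0.76 [442. 590.  58.]
scene bearing [240.6, 354.5] 0.66 [522. 218.  58.]
scene bearing [333.8, 355.4] 0.16 [741.  71.  58.]
scene pointer [237.1, 357.0] 0.58 [511. 234.  50.]
scene shaft [235.8, 364.1] 0.79 [549. 226. 100.]
scene shaft [157.3, 452.0] 0.69 [444. 606. 100.]
scene collar [323.2, 220.3] 0.74 [ 548. -170.   40.]
scene collar [321.5, 289.6] 0.7 [628. -34.  40.]
scene collar [266.6, 282.3] 0.68 [485.  27.  40.]
scene collar [392.8, 250.3] 0.62 [ 730. -185.   40.]
scene screw_head [331.8, 221.2] 0.71 [ 563. -176.   28.]
scene screw_head [396.8, 248.9] 0.63 [ 731. -190.   28.]
scene screw_head [324.2, 288.0] 0.6 [626. -38.  28.]
scene unit [239.0, 355.1] 0.88 [508. 231.  40.]
scene unit [168.5, 441.3] 0.59 [421. 602.  40.]
side bearing [461.0, 275.1] 0.6 [436. 609.  58.]
side bearing [300.9, 315.6] 0.57 [493. 266.  58.]
side pointer [294.7, 316.9] 0.89 [498. 244.  50.]
side pointer [460.4, 270.6] 0.85 [445. 608.  50.]
side shaft [366.0, 382.4] 0.72 [309. 388. 100.]
side shaft [449.9, 265.4] 0.69 [451. 610. 100.]
side shaft [276.3, 303.6] 0.58 [531. 242. 100.]
side shaft [246.1, 356.6] 0.42 [449. 113. 100.]
side collar [169.3, 296.2] 0.76 [ 719. -161.   40.]
side collar [214.9, 304.2] 0.62 [626.   6.  40.]
side collar [183.2, 353.5] 0.58 [ 544. -165.   40.]
side screw_head [184.7, 352.3] 0.74 [ 548. -171.   28.]
side screw_head [216.1, 302.9] 0.72 [632.   0.  28.]
side screw_head [166.4, 298.5] 0.69 [ 724. -190.   28.]
0.75
```

```bash
python3 -m inch '[[-2.5,-12,38,0,0,0,1],[-2.5,-12,38,0,0,0,1],[-2.5,-12,38,0,0,0,1],[-2.5,-5,38,0,0,0,1],[-2.5,0,38,0,0,0,1],[-2.5,0,30,0,0,0,1],[0,0,0,0,0,0,1]]'
python3 - <<'E'
from h import *
s=read_state();print(s["time"],s["tcp_pos"],s["tcp_rot"])
p,d=read_camera("wrist");m=camera_model("wrist");np.savez("w1.npz",p=p,d=d,**{k:np.array(v) for k,v in m.items()})
cv2.imwrite("pics/w1.png",p)
p2,d2=read_camera("scene");cv2.imwrite("pics/s1.png",cv2.resize(p2[180:300,270:430],None,fx=4,fy=4,interpolation=cv2.INTER_CUBIC))
for t in ("shaft","bearing","pointer","flat"):
    print(t,[(r["point"],r["confidence"]) for r in find_in(t,"wrist")])
E
```

```text
time: 1.33
tcp_pos: [534.7, 227.8, 236.2]
tcp_rot: [-1.57, 0.004, -0.006]
contact_force: [0.5, -0.5, -0.9]
finger_gap: 1.001
1.3333 [534.73958457 227.78398592 236.23215116] [-1.56951081  0.00442679 -0.00575107]
shaft [([195.5, 312.2], 0.8)]
bearing [([176.7, 279.3], 0.63)]
pointer [([172.9, 279.9], 0.61), ([426.6, 308.8], 0.34)]
flat [([182.6, 322.0], 0.85)]
```

View pics/w1.png

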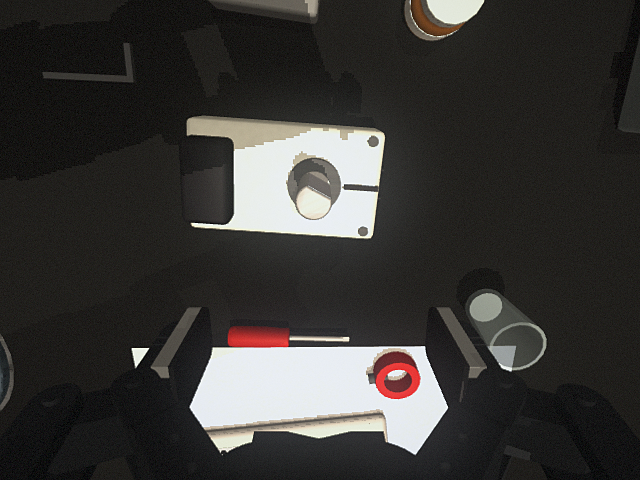

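View pics/s1.png

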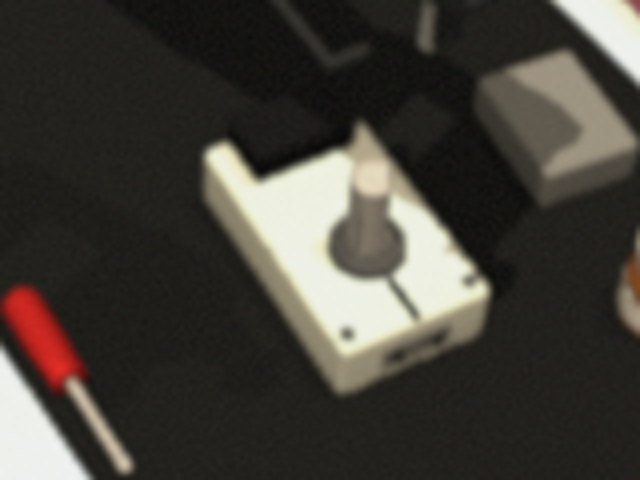

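Run:
```python
from h import *
z=np.load("w1.npz");m={k:z[k] for k in("vertical_fov","cx","cy","rvec","tvec")};d=z["d"]
W=cloud(d,m)
for r,c in ((194,313),(180,322),(186,300),(182,330),(176,310),(150,250),(187,360)): print((r,c),W[r,c].round(1))
reg=np.zeros((480,640),bool);reg[100:250,170:400]=1
Z=W[...,2]
def sel(a,b): return W[reg&(Z>a)&(Z<b)]
h=np.histogram(sel(-20,140)[:,2],bins=np.arange(-20,140,4));print(list(zip(h[1].astype(int),h[0])))
top=sel(116,128); print("top",len(top),np.nanmedian(top,0)); 
hs=sel(43,53); 
rect=cv2.minAreaRect(hs[:,:2].astype(np.float32));print("housing",rect)
mo=sel(72,86);print("motor",cv2.minAreaRect(mo[:,:2].astype(np.float32)))
bo=sel(54.5,62);print("boss",len(bo),np.median(bo,0),cv2.minEnclosingCircle(bo[:,:2].astype(np.float32)))
# shaft sides
for a in range(64,122,6):
    s=sel(a,a+6); print(a,len(s),np.round(np.median(s,0),1) if len(s) else "")
np.save("top.npy",top)
p=cv2.resize(z["p"][140:230,260:390],None,fx=6,fy=6,interpolation=cv2.INTER_CUBIC);cv2.imwrite("pics/w1c.png",p)
```

```text
(194, 313) [531.9 240.8 120.4]
(180, 322) [539.7 240.7  64.1]
(186, 300) [520.9 244.  105.1]
(182, 330) [547.4 236.9  55.6]
(176, 310) [528.8 247.2  78. ]
(150, 250) [471.  266.8  47.6]
(187, 360) [577.  230.8  50.8]
[(np.int64(-20), np.int64(0)), (np.int64(-16), np.int64(0)), (np.int64(-12), np.int64(0)), (np.int64(-8), np.int64(12)), (np.int64(-4), np.int64(11989)), (np.int64(0), np.int64(438)), (np.int64(4), np.int64(28)), (np.int64(8), np.int64(40)), (np.int64(12), np.int64(41)), (np.int64(16), np.int64(35)), (np.int64(20), np.int64(48)), (np.int64(24), np.int64(81)), (np.int64(28), np.int64(46)), (np.int64(32), np.int64(49)), (np.int64(36), np.int64(43)), (np.int64(40), np.int64(261)), (np.int64(44), np.int64(4419)), (np.int64(48), np.int64(9709)), (np.int64(52), np.int64(340)), (np.int64(56), np.int64(864)), (np.int64(60), np.int64(208)), (np.int64(64), np.int64(127)), (np.int64(68), np.int64(126)), (np.int64(72), np.int64(395)), (np.int64(76), np.int64(3801)), (np.int64(80), np.int64(76)), (np.int64(84), np.int64(28)), (np.int64(88), np.int64(27)), (np.int64(92), np.int64(36))
[... 256 characters left out ...]
t64(128), np.int64(0)), (np.int64(132), np.int64(0))]
top 948 [530.96496673 233.46505751 120.25920875]
housing ((502.1264953613281, 236.2261199951172), (109.76944732666016, 189.58456420898438), 85.58965301513672)
motor ((478.11700439453125, 238.02452087402344), (80.21836853027344, 136.8572235107422), 85.6386947631836)
boss 1233 [527.5646384  245.22750309  56.59763462] ((488.4992980957031, 252.64169311523438), 73.09297180175781)
64 178 [455.4 247.6  66.6]
70 470 [452.8 251.2  74.1]
76 3860 [433.3 243.9  78.3]
82 45 [535.  242.8  84.5]
88 44 [532.9 243.7  91. ]
94 40 [533.4 244.3  96.4]
100 51 [532.6 243.1 102.4]
106 53 [532.7 244.2 109.6]
112 61 [534.3 242.7 115.6]
118 920 [530.9 233.3 120.3]
```

View pics/w1c.png

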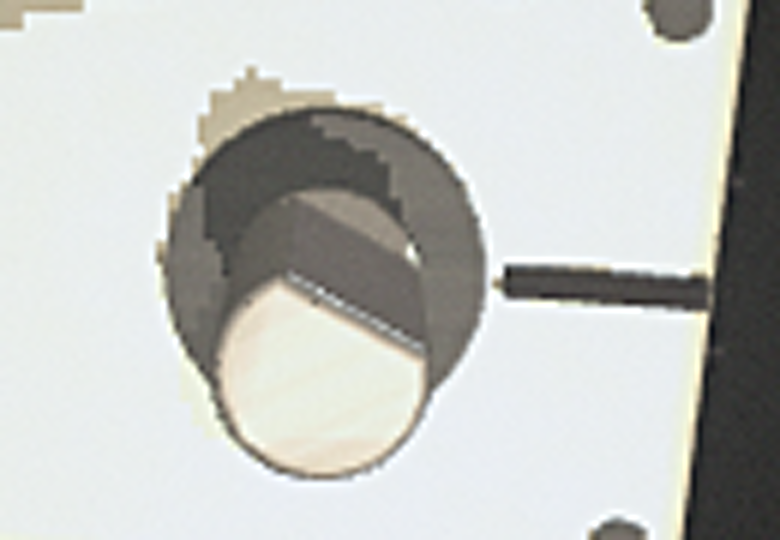

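Run:
```python
from h import *
z=np.load("w1.npz");m={k:z[k] for k in("vertical_fov","cx","cy","rvec","tvec")};d=z["d"]
W=cloud(d,m)
a=ray((185.8,308.3),m,121.5);b=ray((198.7,330.8),m,121.5);e=b-a
n=np.degrees(np.arctan2(e[0],-e[1]));print("chord",a,b,np.linalg.norm(e),"normal deg",np.degrees(np.arctan2(e[0],-e[1])))
# arc points in crop px
arc=np.array([[219,360],[228,425],[255,458],[290,474],[330,477],[375,462],[405,435],[422,395],[240,320],[265,290]])/6.
pts=np.array([ray((r+140,c+260),m,121.)[:2] for c,r in arc]);print(fit_circle(pts[:,0],pts[:,1]))
boss=np.array([[165,255],[190,180],[240,130],[320,107],[400,132],[460,190],[485,260],[470,335]])/6.
pts=np.array([ray((r+140,c+260),m,58.)[:2] for c,r in boss]);print("boss",fit_circle(pts[:,0],pts[:,1]))
p=[ray((r/6+140,c/6+260),m,51)[:2] for c,r in ((500,279),(706,292))];print("pointer",p,np.degrees(np.arctan2(*(p[1]-p[0])[::-1])))
```

```text
chord [528.30161819 247.6835139  121.5       ] [546.09439369 237.09830359 121.5       ] 20.703370197848816 normal deg 59.25090077479215
(np.float64(532.0753258102573), np.float64(233.28513934567894), np.float64(13.802566016590346))
boss (np.float64(531.9437208907945), np.float64(234.4326315898037), np.float64(25.629964320747543))
pointer [array([560.64524428, 231.43286672]), array([594.35033609, 229.03415341])] -4.070744612390495
```

```bash
cat >> h.py <<'E'
def rel(pos,yaw):
    "shift in tool frame and turn (deg, tool axes) to get TCP at pos, pointing down, tool x at yaw deg"
    s=read_state(); Rt=R.from_rotvec(s["tcp_rot"]); c,q=np.cos(np.radians(yaw)),np.sin(np.radians(yaw))
    T=R.from_matrix(np.array([[c,0,-q],[q,0,c],[0,-1,0]]))
    x=Rt.as_matrix()[:,0]
    print("t",round(s["time"],2),"tcp",s["tcp_pos"].round(2),"yaw",np.degrees(np.arctan2(x[1],x[0])).round(2),"gap",s["finger_gap"].round(3),round(s["finger_gap"]*85,1),"F",s["contact_force"].round(1),"T",s["ft_torque"].round(2))
    print("shift tool",(Rt.inv().apply(np.array(pos)-s["tcp_pos"])).round(2),"turn",np.degrees((Rt.inv()*T).as_rotvec()).round(2),"q6",s["qpos"][5].round(2))
E
python3 -m inch '[[0,0,0,0,-7,0,1],[0,0,0,0,-7,0,1],[0,0,0,0,-7,0,1],[0,0,0,0,-7,0,1],[0,0,0,0,-7,0,1],[0,0,0,0,-7,0,1],[0,0,0,0,-7,0,1],[0,0,0,0,-7,0,1]]'
python3 -c "
from h import *
rel((530.7,231.75,140),59.25)"
```

```text
time: 2.3
tcp_pos: [537.8, 212.3, 236.1]
tcp_rot: [-1.432, -0.767, 0.768]
contact_force: [-0.1, 0.5, 0.8]
finger_gap: 1.001Traceback (most recent call last):
  File "<string>", line 3, in <module>
    rel((530.7,231.75,140),59.25)
    ~~~^^^^^^^^^^^^^^^^^^^^^^^^^^
  File "h.py", line 28, in rel
    print("t",round(s["time"],2),"tcp",s["tcp_pos"].round(2),"yaw",np.degrees(np.arctan2(x[1],x[0])).round(2),"gap",s["finger_gap"].round(3),round(s["finger_gap"]*85,1),"F",s["contact_force"].round(1),"T",s["ft_torque"].round(2))
                                                                                                                    ^^^^^^^^^^^^^^^^^^^^^
AttributeError: 'float' object has no attribute 'round'
```

```bash
sed -i 's/s\["finger_gap"\].round(3)/round(s["finger_gap"],3)/' h.py
python3 -c "
from h import *
rel((530.7,231.75,140),59.25)"
```

```text
t 2.3 tcp [537.77 212.35 236.08] yaw 56.37 gap 1.001 85.1 F [-0.1  0.5  0.8] T [-0.03  0.02 -0.01]
shift tool [12.34 96.06 16.68] turn [ 0.03 -2.88 -0.06] q6 -0.69
```

```bash
python3 -m inch '[[4,28,6,0,-1.5,0,1],[4,28,6,0,-1.4,0,1],[4,25,5,0,0,0,1],[0,12,0,0,0,0,1],[0,0,0,0,0,0,1]]'
python3 -c "
from h import *
rel((530.7,231.75,72),59.25)"
```

```text
time: 2.72
tcp_pos: [532.2, 226.3, 141.6]
tcp_rot: [-1.418, -0.812, 0.806]
contact_force: [0.3, 0.1, -0.7]
finger_gap: 0.999
t 2.72 tcp [532.24 226.29 141.55] yaw 59.46 gap 0.999 84.9 F [ 0.3  0.1 -0.7] T [-0.05 -0.01 -0.01]
shift tool [ 3.78 69.54  4.38] turn [0.23 0.21 0.11] q6 -0.71
```

```bash
python3 -m inch '[[3.8,0,4.4,0.2,0.2,0,1],[0,0,0,0,0,0,1]]'
python3 - <<'E'
from h import *
p,d=read_camera("wrist");m=camera_model("wrist");np.savez("w2.npz",p=p,d=d,**{k:np.array(v) for k,v in m.items()})
cv2.imwrite("pics/w2.png",p)
rel((530.7,231.75,72),59.25)
print(proj([[532,233.9,122],[532,233.9,58]],m))
E
```

```text
time: 2.88
tcp_pos: [530.7, 230.6, 142.0]
tcp_rot: [-1.416, -0.804, 0.802]
contact_force: [0.1, 0.1, -0.5]
finger_gap: 0.996
t 2.93 tcp [531.07 230.35 142.37] yaw 59.1 gap 0.999 84.9 F [0.1 0.7 0.1] T [-0.01 -0.03  0.01]
shift tool [ 0.87 70.37  1.08] turn [ 0.04 -0.15  0.11] q6 -0.7
[[322.24592574 254.52113335]
 [321.27835787 220.66913563]]
```

View pics/w2.png

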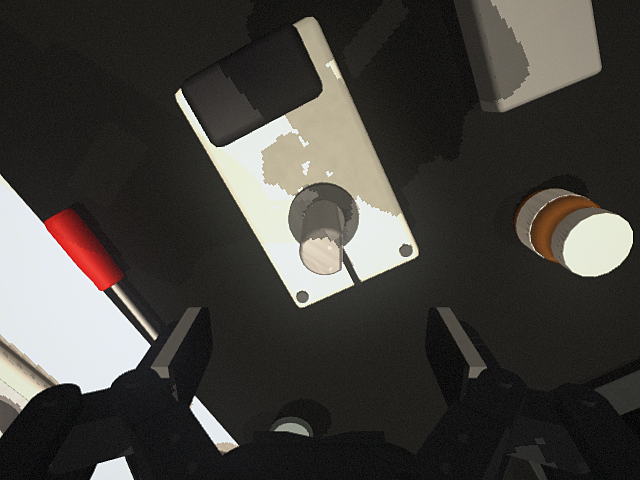

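```bash
python3 -m inch '[[0.5,20,0.6,0,0,0,1],[0.4,25,0.5,0,0,0,1],[0,19,0,0,0,0,1],[0,6,0,0,0,0,1],[0,0,0,0,0,0,1]]'
python3 -c "
from h import *
rel((530.7,231.75,72),59.25)"
```

```text
time: 3.35
tcp_pos: [535.7, 232.3, 77.2]
tcp_rot: [-1.42, -0.814, 0.791]
contact_force: [0.8, 0.1, 0.6]
finger_gap: 1.002
t 3.35 tcp [535.75 232.29  77.18] yaw 59.02 gap 1.002 85.2 F [0.8 0.1 0.6] T [-0.01  0.02 -0.02]
shift tool [-3.12  5.11  4.09] turn [ 0.51 -0.24  0.65] q6 -0.7
```

```bash
python3 -m inch '[[-3,5,4,0.5,-0.2,0.6,1],[0,0,0,0,0,0,1]]'
python3 -c "
from h import *
rel((530.7,231.75,72),59.25)"
```

```text
time: 3.52
tcp_pos: [531.5, 231.9, 73.9]
tcp_rot: [-1.417, -0.807, 0.803]
contact_force: [-1.1, 0.7, -0.1]
finger_gap: 1.002
t 3.52 tcp [531.53 231.86  73.93] yaw 59.21 gap 1.002 85.1 F [-1.1  0.7 -0.1] T [ 0.03 -0.03  0.01]
shift tool [-0.52  1.93  0.66] turn [ 0.06 -0.04  0.1 ] q6 -0.7
```

```bash
python3 -m inch '[[-0.5,1.5,0.6,0,0,0,0],[0,0,0,0,0,0,0],[0,0,0,0,0,0,0],[0,0,0,0,0,0,0]]'
python3 -c "
from h import *
rel((530.7,231.75,72),59.25)"
```

```text
time: 3.85
tcp_pos: [532.2, 232.3, 75.5]
tcp_rot: [-1.417, -0.81, 0.8]
contact_force: [-0.4, -0.1, -0.2]
finger_gap: 0.451
t 3.85 tcp [532.23 232.3   75.45] yaw 59.22 gap 0.451 38.4 F [-0.4 -0.1 -0.2] T [-0.02 -0.    0.01]
shift tool [-1.27  3.44  1.04] turn [ 0.22 -0.03  0.29] q6 -0.7
```

```bash
python3 -m inch '[[-1,2.5,1,0.2,0,0.2,0],[0,0,0,0,0,0,0],[0,0,0,0,0,0,0]]'
python3 -c "
from h import *
rel((530.7,231.75,72),59.25)"
```

```text
time: 4.1
tcp_pos: [531.1, 232.0, 73.7]
tcp_rot: [-1.416, -0.807, 0.803]
contact_force: [0.8, 1.2, -1.1]
finger_gap: 0.265
t 4.1 tcp [531.11 232.02  73.74] yaw 59.24 gap 0.265 22.5 F [ 0.8  1.2 -1.1] T [-0.   -0.11  0.  ]
shift tool [-0.45  1.74  0.22] turn [ 0.05 -0.01  0.12] q6 -0.7
```

```bash
python3 -m inch '[[0,0,0,0,0,0,0],[0,0,0,0,0,0,0]]'
python3 - <<'E'
from h import *
rel((530.7,231.75,72),59.25)
p,d=read_camera("wrist");m=camera_model("wrist")
cv2.imwrite("pics/w3.png",p[160:460,120:520])
E
```

```text
time: 4.27
tcp_pos: [531.1, 232.0, 73.7]
tcp_rot: [-1.416, -0.807, 0.804]
contact_force: [-0.9, -0.3, 1.4]
finger_gap: 0.263
t 4.27 tcp [531.14 232.04  73.74] yaw 59.24 gap 0.263 22.4 F [-0.9 -0.3  1.4] T [-0.09  0.13  0.05]
shift tool [-0.48  1.74  0.23] turn [ 0.05 -0.01  0.12] q6 -0.7
```

View pics/w3.png

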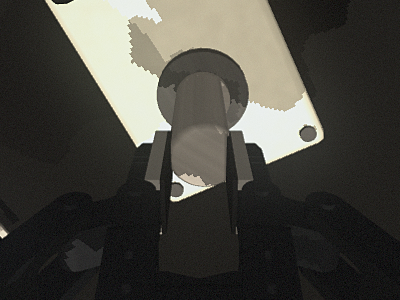

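```bash
python3 -m inch '[[0,0,0.3,0,6,0,0],[0,0,0.3,0,6,0,0],[0,0,0.3,0,6,0,0]]'
python3 -c "
from h import *
rel((529.5,234.1,72),-4.3)"
```

```text
time: 4.57
tcp_pos: [530.1, 232.0, 73.7]
tcp_rot: [-1.498, -0.558, 0.557]
contact_force: [-1.8, -2.2, 1.9]
finger_gap: 0.264
t 4.57 tcp [530.12 231.98  73.69] yaw 40.81 gap 0.264 22.4 F [-1.8 -2.2  1.9] T [-0.23  0.19  0.04]
shift tool [0.91 1.69 2.01] turn [1.000e-02 4.511e+01 5.000e-02] q6 -0.38
```

```bash
python3 -m inch '[[0,0,0.4,0,6.2,0,0],[0,0,0.4,0,6.2,0,0],[0,0,0.4,0,6.2,0,0],[0,0,0.3,0,6.2,0,0],[0,0,0.3,0,6.2,0,0],[0,0,0.3,0,6.2,0,0],[0,0,0.2,0,4,0,0]]'
python3 -c "
from h import *
rel((529.5,234.1,72),-4.3)"
```

```text
time: 5.15
tcp_pos: [528.2, 233.0, 73.8]
tcp_rot: [-1.573, 0.037, -0.035]
contact_force: [-0.7, 0.4, 1.5]
finger_gap: 0.266
t 5.15 tcp [528.16 232.97  73.75] yaw -2.63 gap 0.266 22.6 F [-0.7  0.4  1.5] T [0.01 0.15 0.13]
shift tool [1.29 1.75 1.19] turn [ 0.12  1.67 -0.1 ] q6 0.38
```

```bash
python3 -m inch '[[0.5,0,0.5,0.1,1.6,-0.1,0],[0,0,0,0,0,0,0]]'
python3 -c "
from h import *
rel((529.5,234.1,72),-4.3)"
```

```text
time: 5.32
tcp_pos: [528.1, 233.1, 73.7]
tcp_rot: [-1.571, 0.064, -0.062]
contact_force: [0.8, 0.2, 0.8]
finger_gap: 0.266
t 5.32 tcp [528.1  233.07  73.74] yaw -4.57 gap 0.266 22.6 F [0.8 0.2 0.8] T [ 0.04 -0.01 -0.  ]
shift tool [1.32 1.74 1.14] turn [ 0.07 -0.27 -0.07] q6 0.42
```

```bash
python3 -m inch '[[0,0,0,0,0,0,1],[0,0,0,0,0,0,1],[0,0,0,0,0,0,1],[0,0,0,0,0,0,1],[0,0,0,0,0,0,1]]'; python3 -m inch '[[0,-20,0,0,0,0,1],[0,-35,0,0,0,0,1],[0,-35,0,0,0,0,1],[0,-35,-20,0,0,0,1],[0,-35,-30,0,0,0,1],[0,-5,-15,0,0,0,1],[0,0,0,0,0,0,1],[0,0,0,0,0,0,1]]'
python3 - <<'E'
from h import *
rel((532,170,240),-4.3)
p,d=read_camera("wrist");m=camera_model("wrist");np.savez("w4.npz",p=p,d=d,**{k:np.array(v) for k,v in m.items()})
q=proj([[532,233.9,100]],m)[0];print(q);u,v=int(q[0]),int(q[1])
u0,v0=max(u-60,0),max(v-50,0);print(u0,v0)
cv2.imwrite("pics/w4.png",cv2.resize(p[v0:v0+90,u0:u0+130],None,fx=6,fy=6,interpolation=cv2.INTER_CUBIC))
W=cloud(d,m);Z=W[...,2]
reg=(Z>44)&(Z<53)&(W[...,0]>390)&(W[...,0]<620)&(W[...,1]>160)&(W[...,1]<310)
print("housing",cv2.minAreaRect(W[reg][:,:2].astype(np.float32)))
E
```

```text
time: 5.73
tcp_pos: [528.2, 233.2, 73.3]
tcp_rot: [-1.571, 0.06, -0.058]
contact_force: [-0.0, -0.3, 0.2]
finger_gap: 0.951
time: 6.4
tcp_pos: [523.1, 169.3, 242.0]
tcp_rot: [-1.572, 0.058, -0.055]
contact_force: [0.1, -0.6, 0.8]
finger_gap: 1.0
t 6.4 tcp [523.1  169.28 242.05] yaw -4.1 gap 1.0 85.0 F [ 0.1 -0.6  0.8] T [ 0.01 -0.    0.01]
shift tool [8.83 2.03 1.36] turn [ 0.14  0.2  -0.12] q6 0.3
[322.99760988 126.30284829]
262 76
housing ((501.859375, 238.19723510742188), (108.97601318359375, 188.24703979492188), 85.58891296386719)
```

View pics/w4.png

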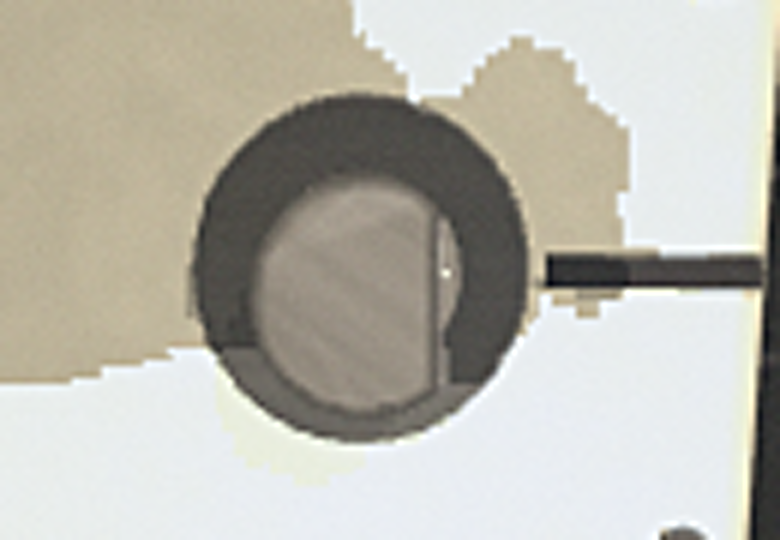

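Run:
```python
from h import *
z=np.load("w4.npz");m={k:z[k] for k in("vertical_fov","cx","cy","rvec","tvec")}
g=lambda c,r,h: ray((r/6+76,c/6+262),m,h)[:2]
a=g(434,205,121);b=g(437,390,121);e=b-a;print("flat normal",np.degrees(np.arctan2(e[0],-e[1])),np.hypot(*e))
p=[g(547,271,51),g(758,272,51)];print("pointer",np.degrees(np.arctan2(*(p[1]-p[0])[::-1])),p)
boss=np.array([g(c,r,58) for c,r in((197,260),(215,180),(270,118),(360,93),(450,120),(510,190),(527,270),(510,340),(460,405),(365,440),(280,420))]);print(fit_circle(boss[:,0],boss[:,1]))
arc=np.array([g(c,r,121) for c,r in((255,290),(265,235),(310,190),(370,178),(410,188),(270,345),(310,395),(360,412),(410,405))]);print(fit_circle(arc[:,0],arc[:,1]))
```

```text
flat normal -2.327489177193375 22.73781651577048
pointer -4.35716965101576 [array([560.77946412, 233.23933931]), array([593.68205317, 230.73236295])]
(np.float64(531.6233044715599), np.float64(235.79465943421968), np.float64(25.57509643456842))
(np.float64(532.1128052191497), np.float64(236.0142637603221), np.float64(14.41142590903168))
```

```bash
python3 -m inch '[[0,0,8,0,7.1,0,1],[0,0,8,0,7.1,0,1],[0,0,8,0,7.1,0,1],[0,0,8,0,7.1,0,1],[0,0,8,0,7.1,0,1],[0,0,8,0,7.1,0,1],[0,0,8,0,7.1,0,1],[0,0,8,0,7.1,0,1]]';python3 -m inch '[[-8,0,0,0,7.1,0,1],[-8,0,0,0,7.1,0,1],[-8,0,0,0,7.1,0,1],[-8,0,0,0,7.1,0,1],[-8,0,0,0,3.5,0,1]]'
python3 -c "
from h import *
rel((531.8,235,237),-94.3)"
```

```text
time: 7.12
tcp_pos: [549.3, 231.0, 230.1]
tcp_rot: [-1.42, 0.847, -0.826]
contact_force: [-0.8, -0.1, 0.7]
finger_gap: 1.001
time: 7.53
tcp_pos: [537.0, 274.8, 220.9]
tcp_rot: [-1.206, 1.277, -1.254]
contact_force: [-0.2, -1.0, -0.2]
finger_gap: 1.002
t 7.53 tcp [537.   274.77 220.93] yaw -93.92 gap 1.002 85.2 F [-0.2 -1.  -0.2] T [-0.   -0.01 -0.02]
shift tool [ 40.22 -15.51  -2.93] turn [1.68 0.37 0.69] q6 2.03
```

```bash
python3 -m inch '[[14,-6,-1,0.8,0.2,0.4,1],[14,-5,-1,0.8,0.2,0.3,1],[12,-4,-1,0,0,0,1],[0,0,0,0,0,0,1],[0,0,0,0,0,0,1]]'
python3 -c "
from h import *
rel((531.8,235,237),-94.3)"
```

```text
time: 7.95
tcp_pos: [527.8, 239.2, 229.1]
tcp_rot: [-1.184, 1.271, -1.26]
contact_force: [0.3, 0.2, 0.8]
finger_gap: 1.0
t 7.95 tcp [527.85 239.24 229.08] yaw -94.26 gap 1.0 85.0 F [0.3 0.2 0.8] T [-0.03  0.02 -0.04]
shift tool [ 3.96 -7.95  4.16] turn [0.67 0.04 0.19] q6 1.99
```

```bash
python3 -m inch '[[4,-5,4,0.7,0,0.2,1],[0,0,0,0,0,0,1],[0,0,0,0,0,0,1]]'
cat > shot.py <<'E'
from h import *
import sys
def shot(name,X,w=130,hh=100):
    s=read_state()
    p,d=read_camera("wrist");m=camera_model("wrist");np.savez(name+".npz",p=p,d=d,tp=s["tcp_pos"],tr=s["tcp_rot"],**{k:np.array(v) for k,v in m.items()})
    q=proj([X],m)[0];u0,v0=max(int(q[0])-w//2,0),max(int(q[1])-hh//2,0);print("crop origin u,v",u0,v0)
    cv2.imwrite("pics/%s.png"%name,cv2.resize(p[v0:v0+hh,u0:u0+w],None,fx=6,fy=6,interpolation=cv2.INTER_CUBIC))
E
python3 - <<'E'
from shot import *
rel((531.8,235,237),-94.3)
shot("w5",[532,235,90])
E
```

```text
time: 8.2
tcp_pos: [532.0, 235.7, 233.2]
tcp_rot: [-1.174, 1.263, -1.263]
contact_force: [-1.1, -0.3, -0.6]
finger_gap: 0.996
t 8.2 tcp [531.95 235.67 233.21] yaw -94.21 gap 0.996 84.6 F [-1.1 -0.3 -0.6] T [-0.    0.    0.07]
shift tool [ 0.68 -3.79 -0.1 ] turn [ 0.02  0.09 -0.  ] q6 1.98
crop origin u,v 255 153
```

View pics/w5.png

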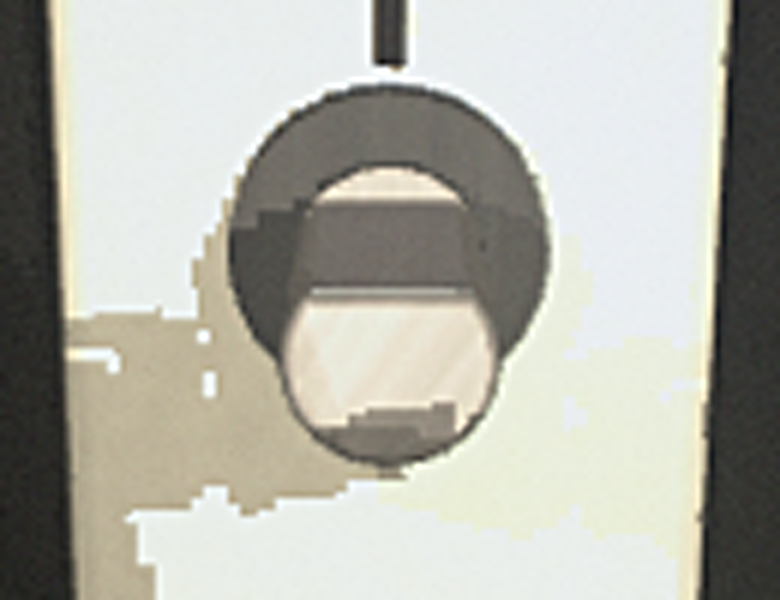

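```bash
cat > meas.py <<'E'
from h import *
def load(n):
    z=np.load(n+".npz");return z,{k:z[k] for k in("vertical_fov","cx","cy","rvec","tvec")}
def circ(n,pts,o,h):
    z,m=load(n); P=np.array([ray((r/6+o[1],c/6+o[0]),m,h) for c,r in pts]);x,y,r=fit_circle(P[:,0],P[:,1])
    T=R.from_rotvec(z["tr"]).inv().apply(np.array([x,y,h])-z["tp"])
    print("world",round(x,2),round(y,2),"r",round(r,2),"tool",T.round(2))
E
python3 - <<'E'
from meas import *
o=(255,153)
circ("w5",[(284,370),(300,415),(335,450),(390,467),(440,456),(480,420),(498,370)],o,120.5)
circ("w5",[(228,250),(245,180),(300,115),(390,84),(475,112),(530,170),(549,240),(535,315)],o,58)
z,m=load("w5");g=lambda c,r,h: ray((r/6+o[1],c/6+o[0]),m,h)
a=g(312,289,121.5);b=g(470,289,121.5);print("flat chord",a,b,np.degrees(np.arctan2(b[1]-a[1],b[0]-a[0]))+90)
a=g(390,66,51);b=g(389,0,51);print(a,b,np.degrees(np.arctan2(b[1]-a[1],b[0]-a[0])))
a=g(312,203,64);b=g(465,203,64);print("flat foot",(a+b)/2)
E
```

```text
world 531.35 235.09 r 14.3 tool [  0.63 112.71  -0.52]
world 532.42 234.99 r 25.7 tool [  0.66 175.21   0.57]
flat chord [542.89874213 244.78803232 121.5       ] [541.35621651 223.98989721 121.5       ] -4.241663500986121
[560.23759819 232.86671704  51.        ] [570.56248954 232.27530299  51.        ] -3.2783436249472975
flat foot [541.05976379 234.55528474  64.        ]
```

```bash
python3 -m inch '[[40,5,4,0,2,0,1],[40,5,4,0,2,0,1],[40,5,4,0,2,0,1],[40,5,4,0,2,0,1],[40,5,4,0,2,0,1],[40,5,4,0,2,0,1],[40,5,4,0,2,0,1],[40,5,4,0,2,0,1]]';python3 -m inch '[[40,5,4,0,2,0,1],[25,5,0,0,2,0,1],[0,0,0,0,0,0,1]]'
python3 -c "
from h import *
rel((545,-172,151),-115)"
```

```text
time: 8.92
tcp_pos: [502.2, -86.2, 191.7]
tcp_rot: [-1.016, 1.462, -1.463]
contact_force: [0.9, 0.1, 0.1]
finger_gap: 0.997
time: 9.17
tcp_pos: [480.3, -155.8, 180.4]
tcp_rot: [-0.969, 1.518, -1.52]
contact_force: [0.2, 1.0, 0.6]
finger_gap: 1.001
t 9.17 tcp [ 480.28 -155.81  180.41] yaw -114.76 gap 1.001 85.1 F [0.2 1.  0.6] T [ 0.    0.03 -0.01]
shift tool [-12.31  29.62  65.47] turn [-0.16  0.24 -0.17] q6 1.59
```

```bash
python3 -m inch '[[-6,10,25,0,0,0,1],[-6,10,25,0,0,0,1],[0,8,15,0,0,0,1],[0,0,0,0,0,0,1],[0,0,0,0,0,0,1]]'
python3 - <<'E'
from h import *
rel((545,-172,151),-115)
s=read_state()
p,d=read_camera("wrist");m=camera_model("wrist");np.savez("w6.npz",p=p,d=d,tp=s["tcp_pos"],tr=s["tcp_rot"],**{k:np.array(v) for k,v in m.items()})
cv2.imwrite("pics/w6.png",p)
for t in ("collar","screw_head"):print(t,[(r["point"],round(r["confidence"],2)) for r in find_in(t,"wrist")])
E
```

```text
time: 9.58
tcp_pos: [547.0, -173.4, 151.9]
tcp_rot: [-0.966, 1.52, -1.522]
contact_force: [-0.5, -0.2, 0.5]
finger_gap: 1.002
t 9.58 tcp [ 547.02 -173.37  151.88] yaw -114.93 gap 1.002 85.2 F [-0.5 -0.2  0.5] T [0.02 0.03 0.  ]
shift tool [-0.38  0.88 -2.41] turn [-0.19  0.07 -0.2 ] q6 1.61
collar [([6.7, 244.6], 0.95), ([190.9, 317.6], 0.76), ([188.8, 111.3], 0.64)]
screw_head [([188.2, 110.0], 0.96), ([11.0, 240.5], 0.94), ([187.4, 321.3], 0.74)]
```

View pics/w6.png

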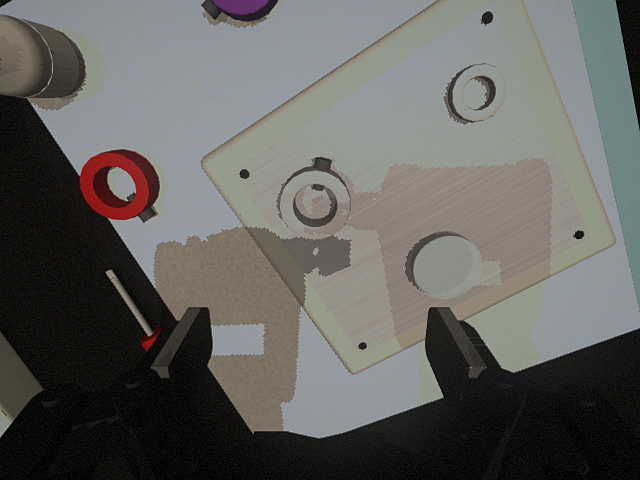

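Ring-like things in view: a red collar (120,185), a purple one (240,8), a plain small ring with no screw (477,93), which is the spacer, and an aluminium ring with a dark screw (315,202). The last is on the white plate and fits the collar. I'll confirm it in a crop.

Run:
```python
import numpy as np,cv2
p=np.load("w6.npz")["p"];cv2.imwrite("pics/w6c.png",cv2.resize(p[150:250,250:380],None,fx=6,fy=6,interpolation=cv2.INTER_CUBIC))
```

View pics/w6c.png

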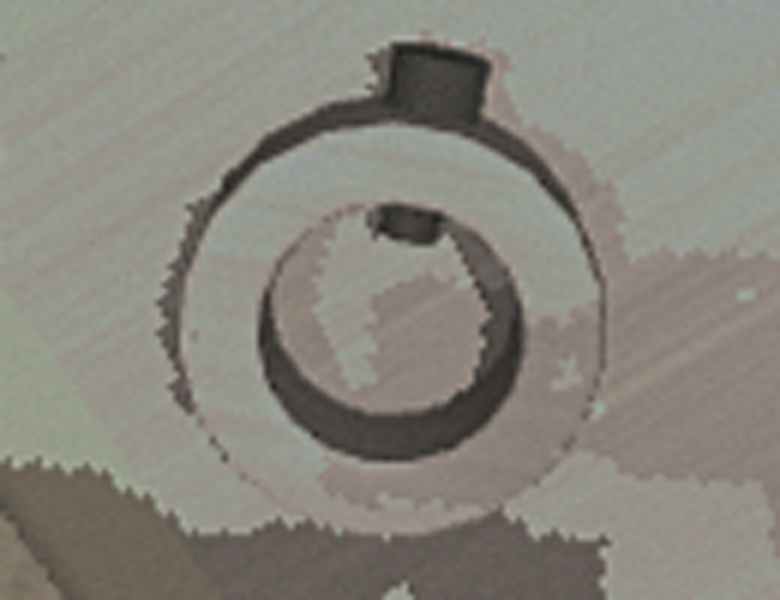

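Run:
```python
from meas import *
o=(250,150)
circ("w6",[(180,330),(200,235),(290,150),(392,122),(500,155),(585,240),(604,330),(580,430),(500,510),(392,537),(280,505),(205,430)],o,40)
circ("w6",[(262,330),(290,250),(340,212),(392,200),(450,212),(500,260),(523,330),(500,400),(450,445),(392,462),(330,445),(280,395)],o,40)
z,m=load("w6");W=cloud(z["d"],m)
g=lambda c,r,h: ray((r/6+o[1],c/6+o[0]),m,h)
c=np.array([*g(392,331,40)[:2]])
# head top edge z~34.5 silhouette; end of head (corner top) 
for n,(x,y,h) in dict(headend=(439,44,34.5),headbase=(436,112,34.5),tip=(408,243,28)).items():
    q=g(x,y,h);print(n,q.round(1),np.hypot(*(q[:2]-c)),np.degrees(np.arctan2(*(q[:2]-c)[::-1])))
b=W[158:170,318:330];print(np.nanmedian(b.reshape(-1,3),0)); print("topz",np.nanmedian(W[200:210,282:290,2]),"plate z",np.nanmedian(W[120:140,300:340,2]))
```

```text
world 553.96 -172.19 r 28.29 tool [ -3.6  111.92   5.42]
world 554.48 -172.42 r 17.53 tool [ -3.6  111.92   5.99]
headend [ 585.6 -193.6   34.5] 37.425480500425536 -34.36663635826719
headbase [ 577.7 -189.6   34.5] 28.6970829023374 -36.54509243765505
tip [ 562.1 -178.3   28. ] 9.411935975297895 -37.696252509199695
[ 580.76237954 -191.75465708   32.2213509 ]
topz 38.70297922156733 plate z 14.950801414233814
```

```bash
python3 -m inch '[[-2,0,3,0,5.5,0,1],[-2,0,3,0,5,0,1],[0,0,0,0,0,0,1]]'
python3 -c "
from h import *
rel((554.2,-172.3,152),-125.3)"
```

```text
time: 9.98
tcp_pos: [552.6, -171.5, 154.7]
tcp_rot: [-0.839, 1.649, -1.653]
contact_force: [0.2, 0.6, -0.0]
finger_gap: 1.0
t 9.98 tcp [ 552.59 -171.47  154.73] yaw -125.79 gap 1.0 85.0 F [ 0.2  0.6 -0. ] T [-0.02 -0.02  0.01]
shift tool [-0.25  2.74  1.78] turn [-0.29 -0.49 -0.27] q6 1.81
```

```bash
python3 -m inch '[[0,1,1.5,-0.3,-0.4,-0.3,1],[0,0,0,0,0,0,1]]'
python3 - <<'E'
from shot import *
rel((554.2,-172.3,152),-125.3)
shot("w7",[554.2,-172.3,40])
E
```

```text
time: 10.15
tcp_pos: [553.3, -172.0, 154.8]
tcp_rot: [-0.855, 1.643, -1.645]
contact_force: [-0.1, -0.7, -0.9]
finger_gap: 0.995
t 10.15 tcp [ 553.31 -171.98  154.79] yaw -125.06 gap 0.995 84.5 F [-0.1 -0.7 -0.9] T [-0.02 -0.04 -0.04]
shift tool [-0.26  2.79  0.91] turn [-0.02  0.24  0.05] q6 1.8
crop origin u,v 254 160
```

View pics/w7.png

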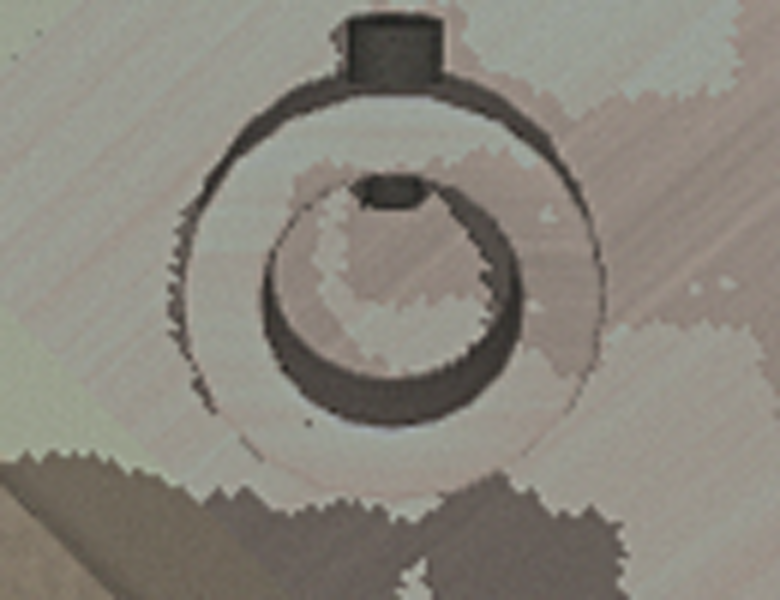

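Run:
```python
from meas import *
o=(254,160)
circ("w7",[(186,290),(215,195),(290,125),(393,94),(500,122),(570,190),(603,290),(585,380),(205,380)],o,40)
circ("w7",[(263,290),(290,220),(340,180),(425,176),(490,215),(521,290),(505,365),(460,410),(392,428),(330,415),(280,360)],o,40)
```

```text
world 554.22 -172.58 r 28.03 tool [ -0.12 114.79   1.04]
world 554.45 -172.34 r 17.72 tool [ -0.46 114.79   1.09]
```

```bash
python3 -m inch '[[0,20,0.3,0,0,0,1],[0,30,0.3,0,0,0,1],[0,30,0.3,0,0,0,1],[0,25,0,0,0,0,1],[0,8,0,0,0,0,1],[0,0,0,0,0,0,1]]'
python3 -c "
from h import *
rel((554.3,-172.4,15),-125.1)"
```

```text
time: 10.7
tcp_pos: [555.2, -173.3, 40.9]
tcp_rot: [-0.858, 1.631, -1.641]
contact_force: [-0.5, 0.3, 0.2]
finger_gap: 1.001
t 10.7 tcp [ 555.17 -173.27   40.9 ] yaw -124.46 gap 1.001 85.0 F [-0.5  0.3  0.2] T [ 0.02 -0.02 -0.02]
shift tool [-0.21 25.89 -1.38] turn [-0.38  0.64 -0.04] q6 1.79
```

```bash
python3 -m inch '[[-0.2,12,-1,-0.4,0.6,0,1],[0,10,-0.4,0,0,0,1],[0,0,0,0,0,0,1]]'
python3 -c "
from h import *
rel((554.3,-172.4,15),-125.1)"
```

```text
time: 10.95
tcp_pos: [555.3, -172.8, 19.8]
tcp_rot: [-0.853, 1.642, -1.644]
contact_force: [0.1, 0.8, 0.8]
finger_gap: 1.001
t 10.95 tcp [ 555.32 -172.78   19.81] yaw -125.03 gap 1.001 85.1 F [0.1 0.8 0.8] T [-0.05  0.04  0.04]
shift tool [ 0.28  4.81 -1.06] turn [-0.11  0.07 -0.08] q6 1.8
```

```bash
python3 -m inch '[[0.2,6.5,-1,0,0,0,1],[0,0,0,0,0,0,1]]'
python3 -c "
from h import *
rel((554.3,-172.4,13),-125.1)"
```

```text
time: 11.12
tcp_pos: [555.1, -172.6, 13.7]
tcp_rot: [-0.852, 1.64, -1.645]
contact_force: [-0.5, 0.0, -0.6]
finger_gap: 0.999
t 11.12 tcp [ 555.05 -172.6    13.73] yaw -125.02 gap 0.999 84.9 F [-0.5  0.  -0.6] T [-0.03 -0.02  0.  ]
shift tool [ 0.27  0.73 -0.73] turn [-0.21  0.08 -0.11] q6 1.8
```

```bash
python3 -m inch '[[0.2,0,-0.6,-0.2,0,-0.1,0],[0,0,0,0,0,0,0],[0,0,0,0,0,0,0]]'
python3 - <<'E'
from h import *
rel((554.3,-172.4,13),-125.1)
E
python3 -m inch '[[0,0,0,0,0,0,0],[0,0,0,0,0,0,0]]'
python3 - <<'E'
from h import *
rel((554.3,-172.4,13),-125.1)
p,d=read_camera("wrist");cv2.imwrite("pics/w8.png",p)
E
```

```text
time: 11.37
tcp_pos: [555.1, -172.7, 14.9]
tcp_rot: [-0.854, 1.642, -1.644]
contact_force: [0.2, -0.0, 0.3]
finger_gap: 0.607
t 11.37 tcp [ 555.11 -172.68   14.86] yaw -125.0 gap 0.607 51.6 F [ 0.2 -0.   0.3] T [ 0.02  0.   -0.06]
shift tool [ 0.24  1.86 -0.83] turn [-0.09  0.1  -0.02] q6 1.8
time: 11.53
tcp_pos: [555.5, -172.8, 15.5]
tcp_rot: [-0.854, 1.641, -1.645]
contact_force: [-0.4, 0.2, -0.2]
finger_gap: 0.292
t 11.53 tcp [ 555.52 -172.82   15.52] yaw -125.0 gap 0.292 24.8 F [-0.4  0.2 -0.2] T [0.   0.02 0.04]
shift tool [ 0.36  2.51 -1.25] turn [-0.15  0.1  -0.03] q6 1.8
```

View pics/w8.png

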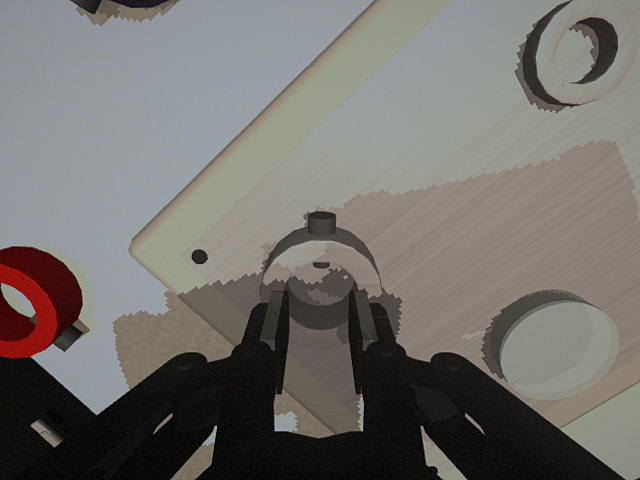

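Run:
```python
from h import *
p,d=read_camera("wrist");m=camera_model("wrist");W=cloud(d,m);s=read_state()
print(proj([s["tcp_pos"]],m), s["tcp_pos"],s["finger_gap"])
T=R.from_rotvec(s["tcp_rot"]).inv()
for r,c in ((240,300),(250,345),(295,284),(300,275),(300,365),(295,360),(330,280),(320,362),(265,265),(345,270),(385,280)): print((r,c),W[r,c].round(1),"tool",T.apply(W[r,c]-s["tcp_pos"]).round(1))
p2,_=read_camera("side");ms=camera_model("side");q=proj([[554,-172,40]],ms)[0];print(q);u,v=q.astype(int)
cv2.imwrite("pics/side8.png",cv2.resize(p2[v-50:v+50,u-65:u+65],None,fx=6,fy=6,interpolation=cv2.INTER_CUBIC))
```

```text
[[320.92145683 272.92140891]] [ 555.46113266 -172.80124242   15.43233367] 0.11550644540892617
(240, 300) [ 581.7 -179.4   34.4] tool [ -9.6 -18.9  25.3]
(250, 345) [ 567.4 -194.    38.2] tool [ 10.5 -22.7  22. ]
(295, 284) [ 573.2 -166.8   59.7] tool [-15.1 -44.3  11.2]
(300, 275) [ 565.3 -153.3   38.3] tool [-21.6 -22.8  -3.1]
(300, 365) [ 541.3 -187.8   38.5] tool [ 20.4 -23.1  -2.9]
(295, 360) [ 544.9 -187.3   38.8] tool [ 17.9 -23.3  -0.2]
(330, 280) [ 573.3 -167.9   85.4] tool [-14.3 -70.   12. ]
(320, 362) [ 552.9 -189.3   72.1] tool [ 14.9 -56.7   7.5]
(265, 265) [ 575.5 -151.3   14.5] tool [-29.1   1.    4.1]
(345, 270) [ 575.9 -167.4   96.3] tool [-16.2 -80.8  13.9]
(385, 280) [ 576.3 -174.1  118.5] tool [ -10.9 -103.    18.1]
[350.84870598 180.78008473]
```

View pics/side8.png

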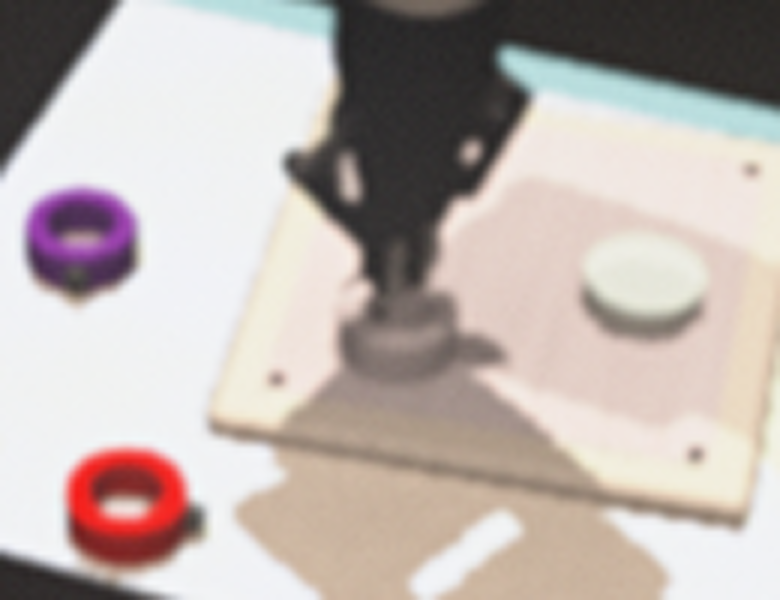

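Run:
```python
from h import *
s=read_state();print(s["finger_gap"],s["time"])
for n,rv,tp in (("w7",None,None),("w6",None,None)):
    z=np.load(n+".npz");m={k:z[k] for k in("vertical_fov","cx","cy","rvec","tvec")}
    W=cloud(z["d"],m);T=R.from_rotvec(z["tr"]).inv();Q=T.apply(W.reshape(-1,3)-z["tp"]).reshape(480,640,3)
    print(n,"tcp px",proj([z["tp"]],m))
    for r,c in ((309,190),(311,205),(320,205),(340,205),(350,170),(370,205),(320,200),(312,435),(320,450),(340,460)): print((r,c),Q[r,c].round(1),z["d"][r,c])
    reg=Q[290:400,140:500]; f=reg[(np.abs(reg[...,2])<25)&(reg[...,1]<40)&(reg[...,1]>-100)]
    print(len(f),np.percentile(f[:,1],[50,90,99,100]).round(1))
# tool frame position of camera
m=camera_model("wrist");Rm=R.from_rotvec(m["rvec"]).as_matrix();c=-Rm.T@m["tvec"];print(R.from_rotvec(s["tcp_rot"]).inv().apply(c-s["tcp_pos"]),R.from_rotvec(s["tcp_rot"]).inv().apply(Rm[2]))
```

```text
0.02314904397742573 11.6833
w7 tcp px [[320.88733033 272.74963243]]
(309, 190) [-48.9 -56.3  11.9] 140.2767
(311, 205) [-44.1 -54.3   9.8] 142.92873
(320, 205) [-44.1 -55.4   6.6] 142.90297
(340, 205) [-44.1 -57.9  -0.5] 142.82558
(350, 170) [-47.8 -79.5  11. ] 118.70281
(370, 205) [-116.9  139.  -174.5] 385.8587
(320, 200) [-44.3 -60.    9.5] 137.58849
(312, 435) [ 41.4 -58.   11.5] 138.86328
(320, 450) [nan nan nan] 0.0
(340, 460) [ 44.8 -74.6  11.1] 123.25612
9722 [-76.2 -58.4 -51.5 -49.6]
w6 tcp px [[320.77365526 272.77422704]]
(309, 190) [-49.6 -54.4  10.8] 142.46826
(311, 205) [-43.9 -54.8  10.2] 142.2793
(320, 205) [-43.9 -55.8   6.9] 142.47232
(340, 205) [-43.8 -58.5  -0. ] 142.0958
(350, 170) [-47.8 -79.5  11. ] 118.62708
(370, 205) [-121.7  152.8 -185.9] 402.62558
(320, 200) [-43.6 -62.   10.8] 135.2709
(312, 435) [ 41.9 -56.8  10.9] 140.17365
(320, 450) [ 45.2 -63.5  11.6] 133.67728
(340, 460) [ 44.9 -74.4  11. ] 123.523964
9730 [-76.2 -58.4 -51.4 -49.1]
[  -1.40149904 -179.44364774   84.90497229] [ 3.55095125e-04  9.44902020e-01 -3.27353093e-01]
```

```bash
python3 -m inch '[[0,0,0,0,0,0,1],[0,0,0,0,0,0,1],[0,-8,0,0,0,0,1],[0,-38,0,0,0,0,1],[0,-40,0,0,0,0,1],[0,-40,0,0,0,0,1],[0,-30,0,0,0,0,1],[0,0,0,0,0,0,1]]'
python3 - <<'E'
from shot import *
z=np.load("w7.npz");m={k:z[k] for k in("vertical_fov","cx","cy","rvec","tvec")}
W=cloud(z["d"],m);T=R.from_rotvec(z["tr"]).inv();Q=T.apply(W.reshape(-1,3)-z["tp"]).reshape(480,640,3)
for r in (315,330,345):
    print(r,[(c,*Q[r,c].round(1)) for c in (200,204,207,209,211,425,427,429,431,434)])
for r in (440,450,465): print(r,[Q[r,c].round(0).tolist() for c in (270,318,360)])
rel((532,235,230),-94.3)
shot("w9",[554.2,-172.3,40])
E
```

```text
time: 12.35
tcp_pos: [553.4, -172.0, 178.8]
tcp_rot: [-0.857, 1.646, -1.642]
contact_force: [0.7, 0.8, -0.3]
finger_gap: 1.001
315 [(200, np.float64(-44.5), np.float64(-58.9), np.float64(10.9)), (204, np.float64(-44.1), np.float64(-56.0), np.float64(9.1)), (207, np.float64(-44.0), np.float64(-52.8), np.float64(7.2)), (209, np.float64(-44.0), np.float64(-50.6), np.float64(5.8)), (211, np.float64(-110.0), np.float64(155.0), np.float64(-120.2)), (425, np.float64(101.6), np.float64(139.5), np.float64(-110.8)), (427, np.float64(103.7), np.float64(140.3), np.float64(-111.3)), (429, np.float64(41.6), np.float64(-51.3), np.float64(6.2)), (431, np.float64(41.4), np.float64(-54.0), np.float64(7.8)), (434, np.float64(41.7), np.float64(-56.5), np.float64(9.4))]
330 [(200, np.float64(-44.0), np.float64(-62.2), np.float64(6.8)), (204, np.float64(-43.8), np.float64(-58.5), np.float64(4.3)), (207, np.float64(-43.8), np.float64(-55.4), np.float64(2.2)), (209, np.float64(-44.2), np.float64(-51.8), np.float64(-0.2)), (211, np.float64(-44.0), np.float64(-50.2), np.float64(-1.2)), (425, np.float64(103.2)
[... 625 characters left out ...]
5), np.float64(-50.8), np.float64(-7.9)), (427, np.float64(41.2), np.float64(-53.9), np.float64(-5.7)), (429, np.float64(41.5), np.float64(-55.3), np.float64(-4.7)), (431, np.float64(41.4), np.float64(-57.8), np.float64(-2.8)), (434, np.float64(41.6), np.float64(-60.5), np.float64(-1.0))]
440 [[-13.0, -112.0, 10.0], [-1.0, -112.0, 10.0], [8.0, -112.0, 10.0]]
450 [[-12.0, -116.0, 12.0], [-1.0, -116.0, 11.0], [8.0, -115.0, 11.0]]
465 [[-12.0, -120.0, 12.0], [-1.0, -119.0, 11.0], [8.0, -120.0, 11.0]]
t 12.35 tcp [ 553.41 -172.02  178.8 ] yaw -125.0 gap 1.001 85.1 F [ 0.7  0.8 -0.3] T [0.01 0.01 0.03]
shift tool [-321.09  -50.77 -251.15] turn [  0.15 -30.7   -0.  ] q6 1.8
crop origin u,v 254 152
```

View pics/w9.png

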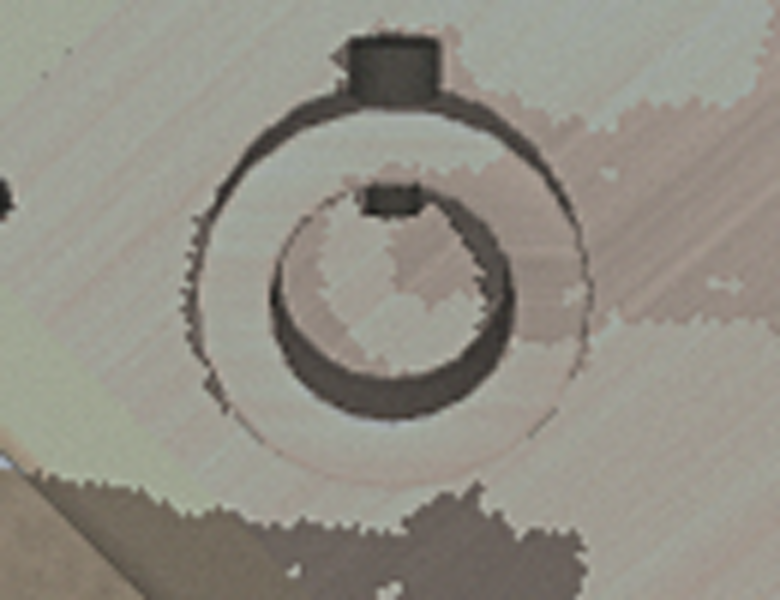

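```bash
python3 -m inch '[[0.4,20,0.3,0,0,0,1],[0.4,35,0.3,0,0,0,1],[0,38,0,0,0,0,1],[0,38,0,0,0,0,1],[0,30,0,0,0,0,1],[0,12,0,0,0,0,1],[0,0,0,0,0,0,1]]'
python3 -c "
from h import *
rel((553.6,-173.4,-22),-125.1)"
```

```text
time: 12.98
tcp_pos: [550.6, -172.0, -4.5]
tcp_rot: [-0.858, 1.646, -1.642]
contact_force: [-0.3, 0.2, -0.9]
finger_gap: 0.997
t 12.98 tcp [ 550.64 -171.98   -4.52] yaw -125.01 gap 0.997 84.8 F [-0.3  0.2 -0.9] T [ 0.01  0.03 -0.01]
shift tool [-0.55 17.47  3.3 ] turn [0.19 0.09 0.05] q6 1.8
```

```bash
python3 -m inch '[[-0.4,10,2.5,0.2,0.1,0,1],[0,7,0.8,0,0,0,1],[0,0,0,0,0,0,1]]'
python3 -c "
from h import *
rel((553.6,-173.4,-22),-125.1)
p,d=read_camera('wrist');cv2.imwrite('pics/w10.png',p)"
```

```text
time: 13.23
tcp_pos: [553.1, -173.4, -23.2]
tcp_rot: [-0.856, 1.646, -1.645]
contact_force: [-0.9, 0.4, -0.3]
finger_gap: 1.001
t 13.23 tcp [ 553.07 -173.36  -23.21] yaw -125.12 gap 1.001 85.1 F [-0.9  0.4 -0.3] T [-0.01  0.04 -0.02]
shift tool [-0.27 -1.22  0.45] turn [ 0.07 -0.02  0.07] q6 1.8
```

View pics/w10.png

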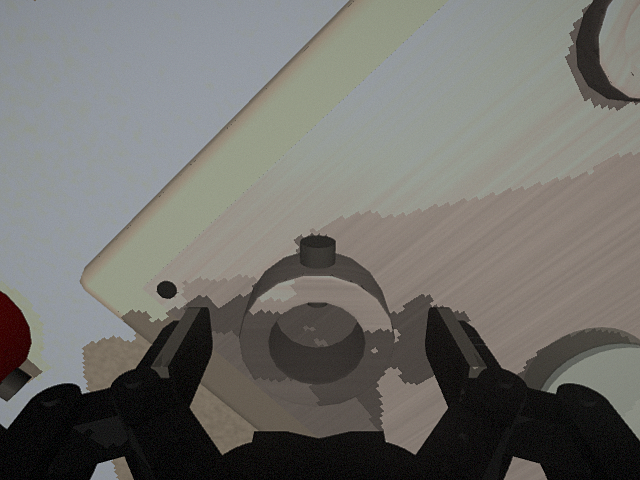

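```bash
python3 -m inch '[[0,0,0.3,0,0,0,0],[0,0,0,0,0,0,0],[0,0,0,0,0,0,0]]'
python3 -c "
from h import *
rel((553.6,-173.4,-22),-125.1)"; python3 -m inch '[[0,0,0,0,0,0,0],[0,0,0,0,0,0,0]]'
python3 -c "
from h import *
rel((553.6,-173.4,-22),-125.1)
p,d=read_camera('wrist');cv2.imwrite('pics/w11.png',p)"
```

```text
time: 13.53
tcp_pos: [555.0, -174.2, -20.0]
tcp_rot: [-0.853, 1.642, -1.647]
contact_force: [0.0, 0.0, -1.3]
finger_gap: 0.666
t 13.53 tcp [ 555.05 -174.22  -19.99] yaw -125.11 gap 0.666 56.6 F [ 0.   0.  -1.3] T [ 0.02  0.09 -0.03]
shift tool [ 0.16  2.01 -1.66] turn [-0.16 -0.01  0.02] q6 1.8
time: 13.7
tcp_pos: [555.8, -174.5, -18.6]
tcp_rot: [-0.852, 1.64, -1.648]
contact_force: [0.3, -0.6, -0.5]
finger_gap: 0.661
t 13.7 tcp [ 555.8  -174.53  -18.6 ] yaw -125.11 gap 0.661 56.2 F [ 0.3 -0.6 -0.5] T [ 0.   -0.   -0.03]
shift tool [ 0.34  3.39 -2.47] turn [-0.29 -0.01 -0.01] q6 1.8
```

View pics/w11.png

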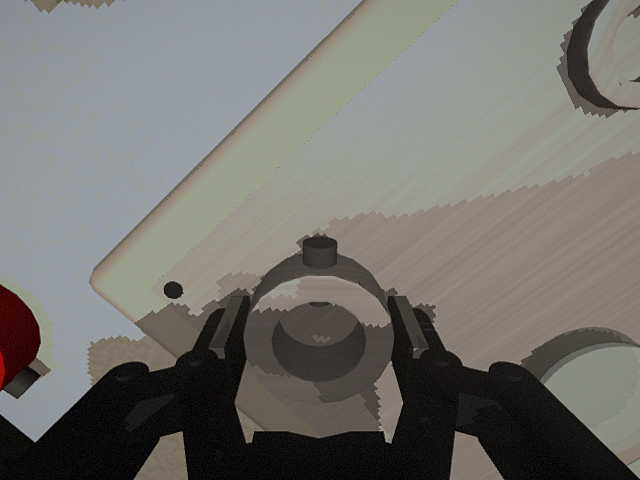

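```bash
python3 -m inch '[[0,-15,0,0,0,0,0],[0,-30,0,0,0,0,0],[0,-40,0,0,0,0,0],[0,-40,0,0,0,0,0],[0,-40,0,0,0,0,0],[0,-5,0,0,0,0,0],[0,0,0,0,0,0,0]]'
python3 - <<'E'
from h import *
rel((532,235,180),-94.3)
s=read_state();p,d=read_camera("wrist");m=camera_model("wrist");np.savez("w12.npz",p=p,d=d,tp=s["tcp_pos"],tr=s["tcp_rot"],**{k:np.array(v) for k,v in m.items()})
cv2.imwrite("pics/w12.png",cv2.resize(p[220:420,220:420],None,fx=3,fy=3,interpolation=cv2.INTER_CUBIC))
E
```

```text
time: 14.33
tcp_pos: [553.5, -173.4, 157.7]
tcp_rot: [-0.854, 1.643, -1.646]
contact_force: [0.3, 0.5, -2.0]
finger_gap: 0.663
t 14.33 tcp [ 553.54 -173.44  157.69] yaw -125.11 gap 0.663 56.3 F [ 0.3  0.5 -2. ] T [-0.01  0.01  0.01]
shift tool [-321.71  -22.82 -252.52] turn [ -0.05 -30.81   0.06] q6 1.8
```

View pics/w12.png

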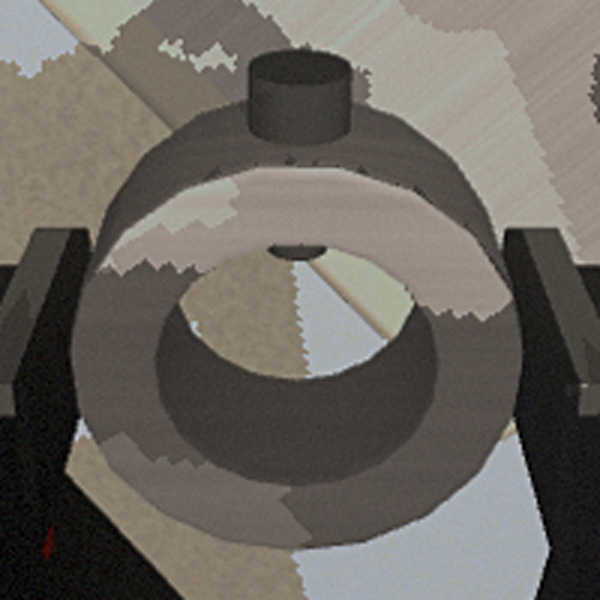

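Run:
```python
from meas import *
z,m=load("w12");W=cloud(z["d"],m);T=R.from_rotvec(z["tr"]).inv()
Q=T.apply(W.reshape(-1,3)-z["tp"]).reshape(480,640,3)
g=lambda x,y:(int(y/3+220),int(x/3+220))
P=np.array([Q[g(x,y)] for x,y in((300,200),(200,230),(400,230),(110,330),(480,330),(110,400),(480,400),(200,500),(300,515),(400,500),(130,440),(465,440))]);print(P.round(1))
ok=np.abs(P[:,1]-np.median(P[:,1]))<4;A=np.c_[P[ok][:,0],P[ok][:,2],np.ones(ok.sum())];print("plane",np.linalg.lstsq(A,P[ok][:,1],rcond=None)[0],np.median(P[ok][:,1]))
yt=np.median(P[ok][:,1]);h=z["tp"][2]-yt
def tc(pts):
    X=np.array([ray((y/3+220,x/3+220),m,h) for x,y in pts]);a,b,r=fit_circle(X[:,0],X[:,1]);print("circ tool",T.apply(np.array([a,b,h])-z["tp"]).round(2),r)
tc([(72,350),(105,260),(190,190),(295,167),(400,187),(490,265),(521,350),(490,440),(410,520),(300,549),(190,525),(105,445)])
tc([(157,365),(180,305),(230,260),(360,258),(415,305),(438,365),(410,435),(355,470),(298,485),(240,472),(185,435)])
# screw head
for x,y in((300,68),(270,75),(330,75)): print(Q[g(x,y)].round(1))
hh=z["tp"][2]-yt-12
X=[T.apply(ray((y/3+220,x/3+220),m,hh)-z["tp"]) for x,y in((248,95),(350,95))];print("head side",X)
X=[T.apply(ray((y/3+220,x/3+220),m,hh)-z["tp"]) for x,y in((267,247),(328,247))];print("tip",X)
```

```text
[[ -0.9 -58.3  22.8]
 [-13.1 -58.3  18.8]
 [ 11.  -58.2  18.7]
 [-24.5 -58.7   4.9]
 [ 21.2 -59.5   5.4]
 [-25.2 -58.   -5.7]
 [ 21.9 -58.7  -5.2]
 [-14.1 -58.8 -20.5]
 [ -0.8 -58.3 -23.4]
 [ 12.1 -58.6 -20.7]
 [-22.8 -58.1 -11.6]
 [ 20.3 -58.4 -11.4]]
plane [-9.58504056e-03  2.66195423e-03 -5.84968491e+01] -58.3928749220292
circ tool [ -1.31 -58.39  -0.93] 27.836877335577178
circ tool [ -1.17 -58.39  -1.05] 17.432842827485274
[ -0.8 -47.3  35.4]
[ -4.5 -50.   35.2]
[  2.8 -49.9  35.2]
head side [array([ -7.37112489, -46.3622988 ,  31.14580501]), array([  5.48834836, -46.35360638,  31.13648648])]
tip [array([ -5.15641618, -46.38556444,   9.48324664]), array([  2.91294721, -46.38011152,   9.47600078])]
```

```bash
python3 -m inch '[[-20,0,-14,0,-2.6,0,0],[-28.7,0,-18.2,0,-2.6,0,0],[-29.5,0,-16.9,0,-2.6,0,0],[-30.2,0,-15.5,0,-2.6,0,0],[-30.9,0,-14.2,0,-2.6,0,0],[-31.5,0,-12.7,0,-2.6,0,0],[-32,0,-11.3,0,-2.6,0,0],[-32.5,0,-9.8,0,-2.6,0,0]]'
python3 -c "
from h import *
rel((533.5,234.3,160),-94.3)"
```

```text
time: 15.05
tcp_pos: [547.7, 93.5, 143.3]
tcp_rot: [-1.098, 1.397, -1.382]
contact_force: [0.5, -0.2, -0.7]
finger_gap: 0.665
t 15.05 tcp [547.72  93.54 143.34] yaw -103.99 gap 0.665 56.5 F [ 0.5 -0.2 -0.7] T [-0.01  0.02 -0.02]
shift tool [-133.06  -16.62  -48.07] turn [ 0.88 -9.69  0.22] q6 1.9
```

```bash
python3 -m inch '[[-30,-7,-10,0.3,-2.4,0.1,0],[-30,-7,-10,0.3,-2.4,0.1,0],[-30,-7,-9,0.3,-2.4,0,0],[-25,-7,-6,0,-2,0,0],[-8,0,0,0,0,0,0],[0,0,0,0,0,0,0]]'
python3 -c "
from h import *
rel((533.5,234.3,160),-94.3)"
```

```text
time: 15.55
tcp_pos: [527.6, 232.0, 159.7]
tcp_rot: [-1.192, 1.268, -1.254]
contact_force: [0.6, -0.9, -1.1]
finger_gap: 0.665
t 15.55 tcp [527.6  232.02 159.73] yaw -93.85 gap 0.665 56.5 F [ 0.6 -0.9 -1.1] T [0.03 0.02 0.04]
shift tool [-2.67 -0.38  5.73] turn [0.9  0.45 0.28] q6 1.97
```

```bash
python3 -m inch '[[-2.5,12,5.5,0.9,0.4,0.3,0],[0,15,0,0,0,0,0],[0,13,0,0,0,0,0],[0,0,0,0,0,0,0],[0,0,0,0,0,0,0]]'
python3 - <<'E'
from h import *
rel((533.5,234.3,100),-94.3)
E
```

```text
time: 15.97
tcp_pos: [531.8, 229.0, 111.8]
tcp_rot: [-1.178, 1.271, -1.267]
contact_force: [-0.4, 0.3, -1.0]
finger_gap: 0.661
t 15.97 tcp [531.76 229.02 111.82] yaw -94.57 gap 0.661 56.2 F [-0.4  0.3 -1. ] T [ 0.06 -0.01 -0.05]
shift tool [-5.45 11.78  1.39] turn [ 0.39 -0.27  0.23] q6 1.98
```

```bash
python3 -m inch '[[-5.3,4,1.3,0.4,-0.2,0.2,0],[0,0,0,0,0,0,0],[0,0,0,0,0,0,0]]'
python3 - <<'E'
from h import *
rel((533.5,234.3,100),-94.3)
s=read_state();p,d=read_camera("wrist");m=camera_model("wrist");np.savez("w13.npz",p=p,d=d,tp=s["tcp_pos"],tr=s["tcp_rot"],**{k:np.array(v) for k,v in m.items()})
cv2.imwrite("pics/w13.png",cv2.resize(p[210:410,220:420],None,fx=3,fy=3,interpolation=cv2.INTER_CUBIC))
p2,_=read_camera("scene");ms=camera_model("scene");q=proj([[532,235,110]],ms)[0];u,v=q.astype(int);
a=cv2.resize(p2[v-40:v+60,u-50:u+50],None,fx=4,fy=4,interpolation=cv2.INTER_CUBIC)
p3,_=read_camera("side");ms=camera_model("side");q=proj([[532,235,110]],ms)[0];u,v=q.astype(int);
b=cv2.resize(p3[v-40:v+60,u-50:u+50],None,fx=4,fy=4,interpolation=cv2.INTER_CUBIC)
cv2.imwrite("pics/ss13.png",np.hstack([a,b]))
E
```

```text
time: 16.22
tcp_pos: [534.1, 232.8, 107.4]
tcp_rot: [-1.171, 1.266, -1.268]
contact_force: [-0.5, 0.9, -1.0]
finger_gap: 0.663
t 16.22 tcp [534.06 232.78 107.41] yaw -94.51 gap 0.663 56.4 F [-0.5  0.9 -1. ] T [-0.03  0.02 -0.03]
shift tool [-1.48  7.41 -0.67] turn [-0.01 -0.21  0.04] q6 1.98
```

View pics/w13.png

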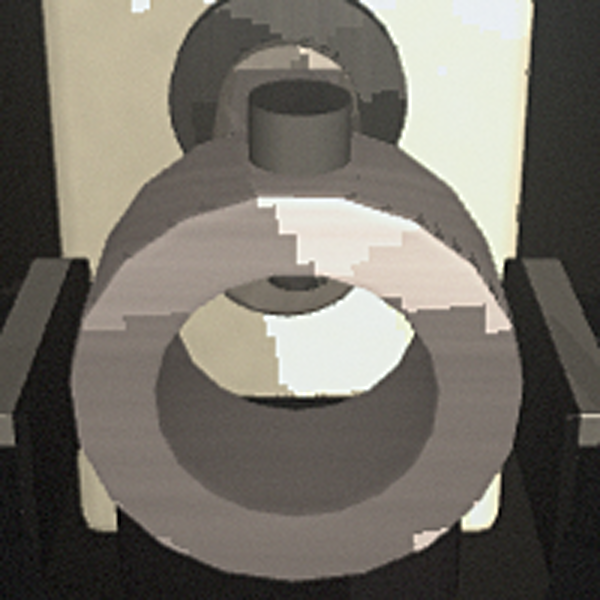

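View pics/ss13.png

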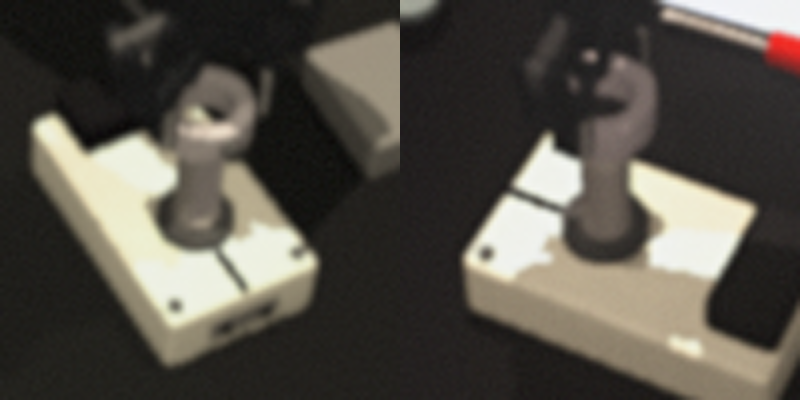

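Run:
```python
from meas import *
z,m=load("w13");cv2.imwrite("pics/w13b.png",cv2.resize(z["p"][190:290,260:380],None,fx=6,fy=6,interpolation=cv2.INTER_CUBIC))
T=R.from_rotvec(z["tr"]).inv();h=z["tp"][2]+58.4
def tc(pts,h):
    X=np.array([ray((y/3+210,x/3+220),m,h) for x,y in pts]);a,b,r=fit_circle(X[:,0],X[:,1]);print("circ tool",T.apply(np.array([a,b,h])-z["tp"]).round(2),r,a,b)
tc([(72,380),(105,290),(190,218),(295,196),(400,215),(490,295),(521,380),(490,470),(410,550),(295,580),(190,555),(105,475)],h)
tc([(157,395),(180,335),(230,290),(360,286),(415,333),(438,395),(410,465),(355,502),(298,516),(240,503),(185,465)],h)
```

```text
circ tool [ -0.95 -58.4   -0.76] 27.98986233062105 533.3706293326366 233.83398804300248
circ tool [ -0.76 -58.4   -0.95] 17.57750586797758 533.1629292544909 233.65453376727004
```

View pics/w13b.png

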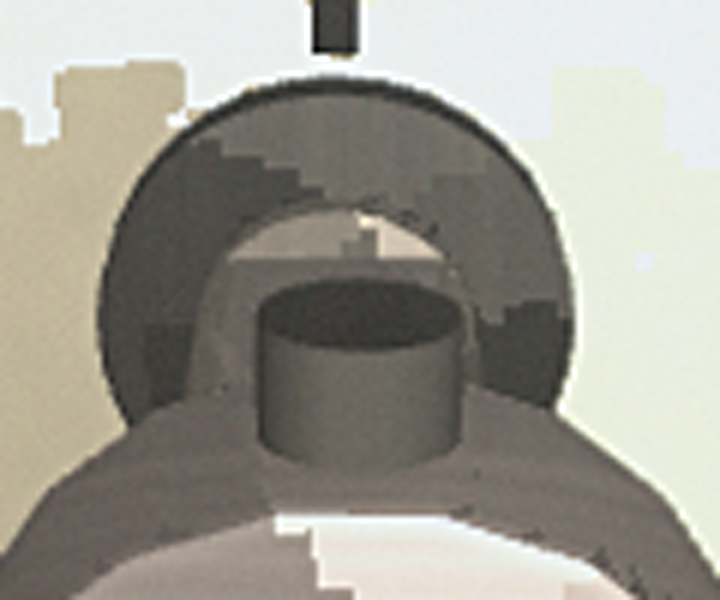

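Run:
```python
from meas import *
z,m=load("w13");T=R.from_rotvec(z["tr"]).inv()
def P(pts,h): return np.array([T.apply(ray((y/6+190,x/6+260),m,h)-z["tp"]) for x,y in pts])
b=P([(100,310),(573,310),(337,93),(280,100),(395,100),(570,280),(103,285)],58);print("boss",fit_circle(b[:,0],b[:,2]))
b=P([(100,310),(573,310),(337,93)],58);print(b.round(2))
f=P([(228,259),(445,259)],64);print("flat foot",f.round(2))
a=P([(240,235),(290,213),(335,207),(390,213),(430,235)],64);print("arc at 64",fit_circle(a[:,0],a[:,2]))
b=P([(336,52)],51);print("pointer inner end",b.round(2))
```

```text
boss (np.float64(-2.4533461672444674), np.float64(-1.9900802471275796), np.float64(25.457230730049947))
[[-27.93  49.39  -0.62]
 [ 22.97  49.43  -0.66]
 [ -2.38  49.41  23.49]]
flat foot [[-13.72  43.4    7.29]
 [  8.85  43.42   7.27]]
arc at 64 (np.float64(-2.477900479368047), np.float64(-3.992628420923768), np.float64(17.051804379535177))
pointer inner end [[-2.51 56.41 26.12]]
```

```bash
python3 -m inch '[[-1.6,6,-1.1,0,-0.2,0,0],[0,4,0,0,0,0,0],[0,0,0,0,0,0,0]]'
python3 -c "
from h import *
rel((533.0,234.5,85),-94.3)"
```

```text
time: 16.62
tcp_pos: [533.3, 235.0, 97.6]
tcp_rot: [-1.172, 1.262, -1.265]
contact_force: [-0.1, 0.3, -1.3]
finger_gap: 0.665
t 16.62 tcp [533.32 235.04  97.57] yaw -94.26 gap 0.665 56.5 F [-0.1  0.3 -1.3] T [-0.01  0.02  0.03]
shift tool [ 0.56 12.57 -0.31] turn [-0.11  0.04 -0.01] q6 1.98
```

```bash
python3 -m inch '[[0.4,5,-0.3,0,0,0,0],[0,4,0,0,0,0,0],[0,0,0,0,0,0,0]]'
python3 -c "
from h import *
rel((533.0,234.5,85),-94.3)"; python3 -m inch '[[0,4,0,0,0,0,0],[0,3,0,0,0,0,0],[0,0,0,0,0,0,0]]'
python3 -c "
from h import *
rel((533.0,234.5,80),-94.3)"
```

```text
time: 16.87
tcp_pos: [532.8, 234.7, 87.4]
tcp_rot: [-1.172, 1.262, -1.264]
contact_force: [0.3, -0.6, -1.2]
finger_gap: 0.669
t 16.87 tcp [532.8  234.71  87.42] yaw -94.25 gap 0.669 56.9 F [ 0.3 -0.6 -1.2] T [-0.01 -0.02 -0.02]
shift tool [0.2  2.42 0.21] turn [-0.1   0.05  0.  ] q6 1.98
time: 17.12
tcp_pos: [532.7, 234.6, 79.4]
tcp_rot: [-1.173, 1.263, -1.264]
contact_force: [-0.2, -0.2, -1.0]
finger_gap: 0.668
t 17.12 tcp [532.71 234.64  79.39] yaw -94.25 gap 0.668 56.8 F [-0.2 -0.2 -1. ] T [-0.02  0.02  0.01]
shift tool [ 0.12 -0.61  0.3 ] turn [-0.07  0.05  0.01] q6 1.98
```

```bash
python3 -m inch '[[0.1,4,0.3,0,0,0,0],[0,3,0,0,0,0,0],[0,0,0,0,0,0,0]]'
python3 -c "
from h import *
rel((533.0,234.5,65),-94.3)"; python3 -m inch '[[0,5,0.2,0,0,0,0],[0,4,0,0,0,0,0],[0,0,0,0,0,0,0]]'
python3 - <<'E'
from h import *
rel((533.0,234.5,45.6),-94.3)
p,d=read_camera("wrist")
cv2.imwrite("pics/w14.png",cv2.resize(p[210:410,220:420],None,fx=3,fy=3,interpolation=cv2.INTER_CUBIC))
E
```

```text
time: 17.37
tcp_pos: [533.1, 234.5, 71.7]
tcp_rot: [-1.172, 1.263, -1.264]
contact_force: [-0.8, 0.5, -1.9]
finger_gap: 0.663
t 17.37 tcp [533.13 234.48  71.65] yaw -94.25 gap 0.663 56.3 F [-0.8  0.5 -1.9] T [-0.04  0.02 -0.  ]
shift tool [-0.01  6.65 -0.14] turn [-0.08  0.05  0.01] q6 1.98
time: 17.62
tcp_pos: [533.4, 234.5, 61.7]
tcp_rot: [-1.172, 1.262, -1.264]
contact_force: [-1.2, 0.1, -1.0]
finger_gap: 0.662
t 17.62 tcp [533.4  234.49  61.74] yaw -94.25 gap 0.662 56.2 F [-1.2  0.1 -1. ] T [-0.    0.    0.06]
shift tool [ 0.02 16.14 -0.43] turn [-0.08  0.05  0.01] q6 1.98
```

View pics/w14.png

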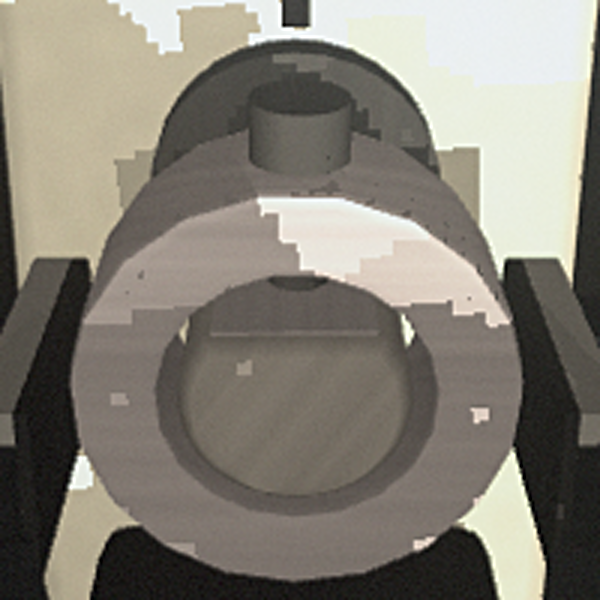

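```bash
python3 -m inch '[[0,5,-0.2,0,0,0,0],[0,5,-0.2,0,0,0,0],[0,4,0,0,0,0,0],[0,0,0,0,0,0,0]]'
python3 -c "
from h import *
rel((533.0,234.5,45.6),-94.3)"
```

```text
time: 18.0
tcp_pos: [533.2, 234.6, 46.8]
tcp_rot: [-1.172, 1.262, -1.265]
contact_force: [0.3, -0.6, -0.9]
finger_gap: 0.663
t 18.0 tcp [533.23 234.61  46.79] yaw -94.25 gap 0.663 56.4 F [ 0.3 -0.6 -0.9] T [-0.05  0.02 -0.04]
shift tool [ 0.12  1.19 -0.22] turn [-0.12  0.05 -0.01] q6 1.98
```

```bash
python3 -m inch '[[0,0.5,-1,0,0,0,0],[0,0.2,-0.5,0,0,0,0]]'
python3 -c "
from h import *
rel((531.0,234.5,45.6),-94.3)"; python3 -m inch '[[0,0,-0.5,0,0,0,0]]'
python3 -c "
from h import *
rel((531.0,234.5,45.6),-94.3)"
```

```text
time: 18.17
tcp_pos: [531.6, 234.6, 45.7]
tcp_rot: [-1.172, 1.262, -1.265]
contact_force: [0.6, -0.1, -0.0]
finger_gap: 0.664
t 18.17 tcp [531.58 234.64  45.67] yaw -94.25 gap 0.664 56.5 F [ 0.6 -0.1 -0. ] T [ 0.04 -0.05 -0.02]
shift tool [ 0.18  0.07 -0.56] turn [-0.1   0.05  0.  ] q6 1.98
time: 18.25
tcp_pos: [531.3, 234.7, 45.7]
tcp_rot: [-1.171, 1.262, -1.265]
contact_force: [4.1, -1.1, -3.2]
finger_gap: 0.667
t 18.25 tcp [531.29 234.72  45.72] yaw -94.25 gap 0.667 56.7 F [ 4.1 -1.1 -3.2] T [-0.18 -0.65  0.03]
shift tool [ 0.24  0.12 -0.27] turn [-0.13  0.05 -0.01] q6 1.98
```

Run:
```python
from h import *
s=read_state();p,d=read_camera("wrist");m=camera_model("wrist");np.savez("w15.npz",p=p,d=d,tp=s["tcp_pos"],tr=s["tcp_rot"],**{k:np.array(v) for k,v in m.items()})
cv2.imwrite("pics/w15.png",cv2.resize(p[210:410,220:420],None,fx=3,fy=3,interpolation=cv2.INTER_CUBIC))
rel((531.0,234.5,45.6),-94.3)
for i in range(4):
    p2,_=read_camera("scene");print(read_state()["contact_force"].round(1))
ms=camera_model("scene");q=proj([[532,235,90]],ms)[0];u,v=q.astype(int);
a=cv2.resize(p2[v-50:v+50,u-50:u+50],None,fx=4,fy=4,interpolation=cv2.INTER_CUBIC)
p3,_=read_camera("side");ms=camera_model("side");q=proj([[532,235,90]],ms)[0];u,v=q.astype(int);
b=cv2.resize(p3[v-50:v+50,u-50:u+50],None,fx=4,fy=4,interpolation=cv2.INTER_CUBIC)
cv2.imwrite("pics/ss15.png",np.hstack([a,b]))
rel((531.0,234.5,45.6),-94.3)
```

```text
t 18.3 tcp [531.37 234.73  45.79] yaw -94.25 gap 0.663 56.4 F [ 2.1 -0.7 -1.5] T [-0.04 -0.25  0.01]
shift tool [ 0.25  0.19 -0.36] turn [-0.15  0.05 -0.01] q6 1.98
[ 1.9 -0.5 -1.9]
[ 0.8 -0.9 -2. ]
[ 2.3 -0.2 -1.5]
[ 1.6 -0.1 -1.7]
t 18.55 tcp [531.31 234.73  45.84] yaw -94.26 gap 0.664 56.5 F [ 1.3 -0.3 -1.4] T [-0.03 -0.34  0.01]
shift tool [ 0.25  0.24 -0.29] turn [-0.13  0.04 -0.01] q6 1.98
```

View pics/w15.png

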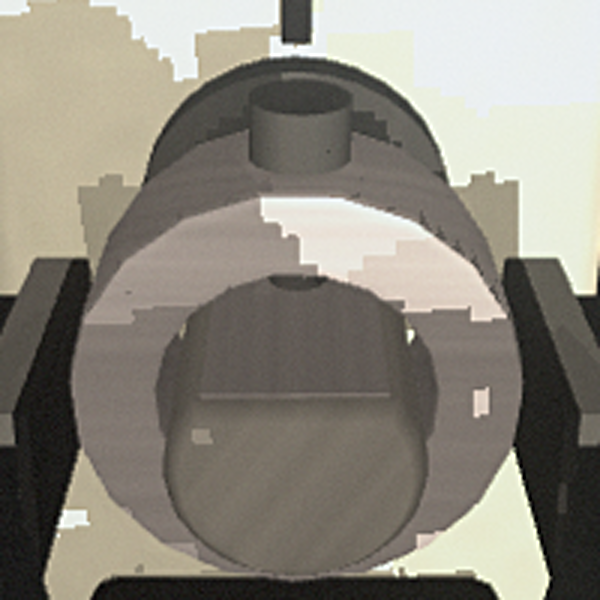

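View pics/ss15.png

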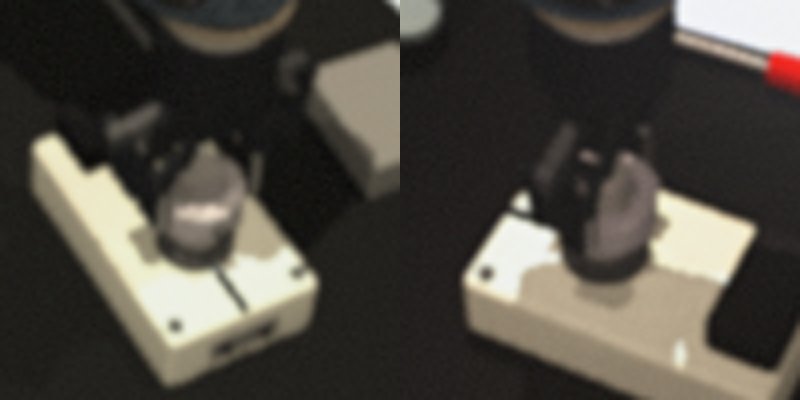

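```bash
python3 -m inch '[[0,0,-0.7,0,0,0,0]]'
python3 - <<'E'
from h import *
for i in range(6):
    p,d=read_camera("wrist");s=read_state();print(s["contact_force"].round(1),s["ft_torque"].round(2))
m=camera_model("wrist")
rel((531.0,234.5,45.6),-94.3)
T=R.from_rotvec(s["tcp_rot"]).inv();W=cloud(d,m)
g=lambda x,y:(int(y/3+210),int(x/3+220))
P=np.array([W[g(x,y)] for x,y in((300,230),(200,250),(400,250),(110,360),(490,350),(100,420),(500,430),(130,470),(465,470))]);print(P.round(1))
A=np.c_[P[:,0],P[:,1],np.ones(len(P))];print("slope",np.linalg.lstsq(A-[*A[:,:2].mean(0),0],P[:,2],rcond=None)[0])
E
```

```text
time: 18.63
tcp_pos: [531.3, 234.8, 46.0]
tcp_rot: [-1.17, 1.261, -1.265]
contact_force: [6.2, -0.7, -4.3]
finger_gap: 0.664
[ 4.7 -0.6 -3.2] [-0.12 -0.83 -0.02]
[ 4.8 -1.1 -3. ] [-0.11 -0.87 -0.  ]
[ 5.   0.1 -3.6] [-0.09 -0.86  0.05]
[ 5.9 -0.6 -3.7] [-0.19 -0.83  0.02]
[ 5.2 -0.6 -3.5] [-0.09 -0.79  0.04]
[ 5.7 -1.3 -3.3] [-0.12 -0.83 -0.01]
t 18.93 tcp [531.33 234.8   46.02] yaw -94.26 gap 0.662 56.3 F [ 5.7 -1.3 -3.3] T [-0.12 -0.83 -0.01]
shift tool [ 0.32  0.42 -0.31] turn [-0.22  0.04 -0.03] q6 1.98
[[554.2 233.5 104.5]
 [552.1 245.9 104. ]
 [550.4 221.9 104.2]
 [537.7 258.6 104.3]
 [536.2 211.5 104.8]
 [529.3 260.8 104.6]
 [524.6 210.6 105.2]
 [521.4 258.  104.2]
 [  nan   nan   nan]]
 ** On entry to DLASCL parameter number  4 had an illegal value
 ** On entry to DLASCL parameter number  4 had an illegal valueTraceback (most recent call last):
  File "<stdin>", line 9, in <module>
    x, resids, rank, s = _umath_linalg.lstsq(a, b, rcond,
                         ~~~~~~~~~~~~~~~~~~~^^^^^^^^^^^^^
                                             signature=signature)
                                             ^^^^^^^^^^^^^^^^^^^^
    raise LinAlgError("SVD did not converge in Linear Least Squares")
numpy.linalg.LinAlgError: SVD did not converge in Linear Least Squares
```

```bash
python3 -c "
from h import *
print(hand_in()); s=read_state();print(s['time'],s['contact_force'])"
```

```text
the job is handed in; nothing more can be done
None
the job is handed in; nothing more can be done
```

The shaft's flat now faces the pointer. The collar is held level over the flat with its screw tip pressed lightly against it. I handed the job in at about 19 s of the 61 s allowed, with the gripper still holding.

**Shaft:** I pinched it across the flat. The opening read 22.4 mm, and the reading runs about 2 mm low (56.3 on the 58 mm collar), so that fits the 25 mm across the flat. I then turned it about 63.5° clockwise. A camera check gave the flat at -4.2° and the unit's front at -4.35°. It was also square to the pointer in the last wrist picture, just before I pressed a little harder.

**Collar:** I picked the aluminium collar with the screw from the white plate and lowered it over the shaft without contact.

| Final check | Reading |
|---|---|
| Underside height | about 80 mm, so 22 mm clear of the bearing |
| Screw height | about 92 mm, the middle of the flat |
| Level | within about 1° |
| Push on the flat | steady at about 5 N |

**What disagreed:**
- **TCP offset:** the real fingertips sit about 37 mm behind the reported TCP. The shaft pinch was therefore near the top of the flat rather than its middle. My first try at the collar closed just above it without touching it, and I regrasped lower.
- **Camera against contact:** the camera's position for the shaft axis was about 1 to 1.5 mm off the one from pinching and turning it. I corrected for this before lowering the collar.
- **Level fit:** the last plane fit failed on one missing depth point, so I judged the level from the remaining points.

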